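Post the filter cartridge past the sprung flap

TASK

Fit the upright white filter cartridge into the tap-side water filter unit: use the cartridge itself to push the sprung flap open and hold it open, feel for the hidden sleeve below without ever forcing the cartridge, then press it gently down until it is fully home and the flap has sprung shut over it. Leave the other things on the ledge where they are.

Things in the scene. Friction and masses are not known exactly. Their poses are not given: they have to be found in the camera images.
- filter_unit: Grey plastic water filter unit fixed to the ledge: upright box 54 (x) x 96 (y) x 165 mm high. Origin: centre of its underside; z up. The mouth in its top spans x -21 to +21, y -42 to +42 and is closed by a sprung flap; closed fingertips fit through. Sleeve and plate are inside, hidden by the flap. Unit and flap must never be loaded over 35 N.
- rim_mid (a point): Fixed point in the unit at x -5, y 0, z 119: level with the rigid, flat top of a white sleeve 46 mm under the mouth's rim. Its upright slot, 24 (x) x 40.5 (y) mm, square cut, parallel to the unit, takes the cartridge. Its centre is at x -5 but anywhere from -15 to +15 mm along y of this point, jammed there, different each time: find it by feel. Touch the sleeve's top only lightly.
- home_mid (a point): Fixed point in the unit at x -5, y 0, z 10: level with the foot of a cartridge that is home (its top then at z 125, 40 mm below the rim; along y it stands where the slot is). In the slot a braked plate, first with its top at z 83, carries a released cartridge without sinking, gives way at about 6 N and stays where left, down to its firm end stop with its top at z 10.
- flap (a joint): Steel flap of the mouth, 35 (x) x 82 (y) x 3 mm, hinged along y at x +19, z 163 of the unit, swinging down into it. Value in rad: 0 shut, level; 1.45 hanging. Its spring shuts it: 0.03 N m shut, 0.10 N m at 1.2 rad; about 4 N pushes it down. A cartridge centred on x -5 passes with the flap resting on its +x face. It shuts over a cartridge that is home once nothing else is in the mouth.
- cartridge_center (a point): Filter cartridge, standing loose on the ledge: white plastic upright block 20 (x) x 36 (y) x 115 mm high, 0.1 to 0.21 kg, with dark mesh windows on its two broad faces (across x) and grey ridges above them. This point is its centre, half-way up; z up, y along the 36 mm width. Fits the sleeve either way round, its y along the unit's y. Gripped across its 20 mm, it stays straightest against the flap.
- jar: Closed plastic jar with screw-top lid, 72 mm wide, 110 mm high; leave it alone. Origin on its underside.
- mug: White ceramic mug, 76 mm wide, 90 mm high; leave it alone. Origin on its underside.
- bowl: Orange plastic bowl, 130 mm wide, 55 mm high; leave it alone. Origin on its underside.
- saucer: White ceramic saucer, 120 mm wide, 16 mm high; leave it alone. Origin on its underside.
- spatula: Wooden spatula lying flat, 240 mm long; leave it alone. Origin on its underside.
- brush: Wooden brush lying flat, about 200 mm long; leave it alone. Origin on its underside.
Mind the look-alikes: they are no part of the job. What is shaped like the part that bears cartridge_center but blue is not meant.

How it is judged:
On the way, in this order (a step that is already met when the one before it is completed fails the run):
1. the cartridge holds the flap open, its foot past the flap (value of joint flap above 0.8 rad and z of cartridge_center in the frame of filter_unit below 0.1855 m and x of cartridge_center in the frame of filter_unit between -0.016 and 0.006 m and angle between cartridge_center's own z axis and vertical below 0.2 rad), for 0.2 s.
2. the cartridge is pressed fully home in the sleeve (z of cartridge_center in the frame of filter_unit below 0.0705 m and x of cartridge_center in the frame of filter_unit between -0.014 and 0.004 m and angle between cartridge_center's own z axis and vertical below 0.1 rad), for 0.1 s.
At the end, for the whole second after the job is handed in: The cartridge stands upright (within 0.1 rad) in the sleeve, home on its stop (within 3 mm of full depth), and the flap is shut over it (below 0.1 rad) and still (all of step 2 and value of joint flap below 0.1 rad and velocity of joint flap between -0.1 and 0.1 rad/s); the robot touches nothing.
It fails at once if the cartridge is forced against the unit, its flap or sleeve (more than 35 N) (contact force between cartridge and filter_unit above 35 N).
It fails at once if the robot presses on the unit or its flap with more than 35 N (contact force between the arm and filter_unit above 35 N).
It fails at once if a bystander is moved by more than 25 mm (distance of any of jar, mug, bowl, saucer, spatula, brush from where it was at the start of the episode above 0.025 m).
It also fails if it takes over 72 s, if anything falls off the work surface, if the arm or the gripper's body presses on something with over 40 N, if the wrist force passes 120 N, or if a joint passes its speed limit or range.

ROBOT

A 6-joint arm with a two-finger parallel gripper is mounted at the origin on the work surface. World frame = base frame: x ahead of the robot, y to its left, z up, the work surface at z = 0. Lengths are in m, angles in rad, forces in N, time in s.
With the tool pointing down it reaches from about 0.375 to 0.925 m from the base axis. Payload 5.7 kg.
Tool frame: the origin (TCP) lies at the very end of the fingers, on their centre line; the grasp point (between the pads) lies 19 mm behind it; x points along the fingers, y is the direction in which the jaws open and shut, and the axes are right-handed (so a half turn about x gives the same grasp; the last joint's range is limited). The gripper opens to 85 mm and grips with 20 to 120 N. Pads are 22 mm wide; open, the fingers measure 114 mm over their backs; the gripper's body (76 mm by 85 mm) begins 54 mm behind the grasp point. The pads swing forward as they close: fully open they stand 13 mm farther back than shut.
Start: joints at [1.136, 0.359, 1.51, -0, 1.272, -0.115], TCP at [0.189, 0.57, 0.231] pointing down, gripper open.
Joint ranges: [-2.97, 2.97], [-1.01, 2.36], [0.21, 2.38], [-0.96, 4.11], [0.2, 2.71], [-2.98, 2.98]. Speed limits (rad/s): [2.39, 2.39, 3.14, 3.14, 3.14, 3.14].

INTERFACE

Orientations are given as a 3x3 rotation matrix whose columns are the frame's x, y, z axes.
In Python, from bench import robot gives the robot as it stands.
- The arm moves only by the tool send_rows, never from a script. Its argument "commands" is a list of rows, each an object of numbers: "dx", "dy", "dz": the shift along the tool's x, y, z in units of 25 mm (1.0 is 25 mm); "rx", "ry", "rz": the turn, a rotation vector about the tool's x, y, z in units of 5 degrees (1.0 is 5 degrees); "gripper": the gripper command: -1 is fully open, 1 is shut, values between are in proportion. In form: [{"dx": .., "dy": .., "dz": .., "rx": .., "ry": .., "rz": .., "gripper": ..}, ...]. A call has 1 to 10 rows; each row shifts and turns the commanded pose from where the row before left it, along the tool's axes as they then stand; what a row does not reach is not made up. A row lasts 1/12 s, in which the tool goes at most 41.7 mm and 7.16 degrees, less where a joint would pass 70% of its speed; a pose out of reach is approached as far as the arm can. A call is refused whole if a number of a shift passes 1 or a number of a turn 1, either way. A call with a gripper value outside its range is refused whole. The fingers move at their own pace and stop on an object; the grip force is fixed at half the most. Time passes only in rows, so rows that do not move let the fingers close. It gives the time, the measured TCP pose, the force and the opening at its end, in the units of the state.
- robot.get_state(): the state, without advancing time (a new reading comes with each control period).
- robot.grab_frame(name): name is "scene" or "side" or "wrist"; returns a dict with "frame" (400x640x3 uint8, red, green, blue), "fx", "fy", "cx", "cy" (pixels), "R" (3x3) and "t" (3): a world point X has camera coordinates R X + t; the wrist camera has in their place "mount" (4x4, takes a point from camera to tool coordinates, whose origin is the TCP and whose axes are the tool frame's). Camera axes: x right, y down, z forward; pixel columns grow to the right and rows downward; lengths in m; the calibration is good to about 2 mm. The wrist camera is an equidistant fisheye: a pixel r from the principal point sees the ray r / f radians off the axis. A picture is of the moment at which its call begins: read the wrist's pose just before it. There is no depth.
- robot.sign_off(): hands the job in, once; it reports no verdict.
Trained networks look in the newest picture that a camera, given by its name, has taken for a name from the list of things; names that differ only in an ending like _2 or _b are one class to them, and where a whole thing is asked for, a point or a joint stands for the part that bears it (a point fixed in the world has none). Each returns a list of dicts, best first, with "confidence" (0 to 1); they miss things now and then, are a little off and sometimes report something else, mostly with a low value. They report only what shows in the picture. A call takes as long as a camera call. They do not tell look-alikes from the thing itself.
- robot.trace(camera, name): "pixels" (400x640 bool, what is visible of it) and "box" ([left, top, width, height] in pixels, round what is visible of it).
The state is a dict: "time_s": time; "joint_pos": joint angles; "joint_vel": joint speeds; "joint_torque": joint torques, N m; "eef_pos": TCP position; "ee_rot": TCP orientation; "force": force on the tool from outside, world axes, zero at the start; "torque": the same for the moment, N m; "opening": opening from 0.0 (shut) to 1.0 (fully open).
Only numpy, scipy, OpenCV 4.12 (cv2) and the standard library are available. Lean on these libraries where they do the work, as an engineer would, in place of code of your own. Each camera call takes 0.05 s, during which the arm holds its last target.

## Working session

There is one attempt and no reset: what is moved stays moved. The work goes in short steps, Python scripts to look and compute and a tool call to move; the robot and the scene stay as the last step left them, time stands still between calls to the robot, and variables do not carry over. Pictures are saved under pics/ and viewed, and the job is handed in when it is done.

Besides the shell and the picture viewer there is one more tool, called after "Call:" as name(argument=value, ...) on one line, values as JSON. send_rows: Moves the arm, as the interface text tells. Its arguments: {"type":"object","properties":{"commands":{"type":"array","items":{"type":"object","properties":{"dx":{"type":"number"},"dy":{"type":"number"},"dz":{"type":"number"},"rx":{"type":"number"},"ry":{"type":"number"},"rz":{"type":"number"},"gripper":{"type":"number"}}}}},"required":["commands"]}

```bash
ls; mkdir -p pics
cat > h.py <<'E'
from bench import robot
import numpy as np, cv2
def snap(n,f):
    g=robot.grab_frame(n); cv2.imwrite('pics/'+f,g['frame'][:,:,::-1]); return g
E
python3 - <<'E'
from h import *
s=robot.get_state(); print({k:np.round(v,3).tolist() for k,v in s.items()})
for n in ['scene','side','wrist']:
    g=snap(n,n+'0.png'); print(n,g['fx'],g['cx'],g['cy'],[np.round(g[k],4).tolist() for k in g if k in('R','t','mount')])
    for o in ['filter_unit','cartridge_center','flap','jar','mug','bowl','spatula','brush','saucer']:
        print(n,o,[(np.round(d['confidence'],2),np.array(d['box']).tolist()) for d in robot.trace(n,o)])
print(robot.get_state()['time_s'])
E
```

```text
pics
{'time_s': 0.0, 'joint_pos': [1.136, 0.359, 1.511, -0.0, 1.272, -0.115], 'joint_vel': [-0.0, -0.0, 0.0, -0.001, -0.0, 0.001], 'joint_torque': [0.002, -52.762, -27.862, 0.0, 0.013, -0.0], 'eef_pos': [0.188, 0.569, 0.23], 'ee_rot': [[-0.001, 0.314, 0.949], [-0.002, 0.949, -0.314], [-1.0, -0.002, -0.0]], 'force': [0.151, 0.131, -0.149], 'torque': [-0.048, 0.032, -0.006], 'opening': 1.002}
scene 366.1231902177902 317.28828138497084 198.29522505709403 [[[-0.7269, 0.6867, -0.0089], [0.4297, 0.4447, -0.7858], [-0.5357, -0.5751, -0.6184]], [0.3804, -0.1286, 1.5676]]
scene filter_unit [(np.float64(0.91), [348.2, 212.0, 43.7, 57.1]), (np.float64(0.27), [254.9, 160.3, 43.5, 7.7])]
scene cartridge_center [(np.float64(0.56), [279.3, 179.3, 11.5, 28.2]), (np.float64(0.5), [278.5, 166.6, 10.4, 17.3])]
scene flap []
scene jar [(np.float64(0.62), [197.8, 177.3, 22.6, 36.1])]
scene mug [(np.float64(0.62), [334.3, 291.4, 40.6, 46.8])]
scene bowl [(np.float64(0.88), [252.9, 222.4, 39.1, 38.0])]
scene spatula [(np.float64(0.8), [414.0, 242.6, 35.8, 63.2]), (np.float64(0.61), [281.5, 181.8, 7.7, 29.6
[... 638 characters left out ...]
), [329.5, 206.9, 33.5, 25.4]), (np.float64(0.74), [247.1, 175.1, 33.4, 57.1])]
side spatula [(np.float64(0.67), [329.0, 205.6, 36.0, 26.1]), (np.float64(0.6), [205.9, 201.0, 22.4, 32.4])]
side brush []
side saucer [(np.float64(0.64), [259.5, 251.6, 37.2, 23.9]), (np.float64(0.61), [248.2, 177.6, 29.2, 56.0])]
wrist 309.70691628693146 318.6599316502341 202.91200136036662 [[[0.0007, -0.2648, 0.9643, -0.1431], [1.0, -0.0009, -0.001, -0.0004], [0.0012, 0.9643, 0.2648, -0.0666], [0.0, 0.0, 0.0, 1.0]]]
wrist filter_unit []
wrist cartridge_center []
wrist flap []
wrist jar []
wrist mug []
wrist bowl []
wrist spatula []
wrist brush []
wrist saucer [(np.float64(0.62), [62.0, 328.9, 13.0, 18.1])]
1.5
```

Run:
```python
import cv2
for n,(a,b,c,d) in {'scene':(180,130,460,350),'side':(190,150,460,300)}.items():
    i=cv2.imread(f'pics/{n}0.png')[b:d,a:c]; cv2.imwrite(f'pics/{n}0z.png',cv2.resize(i,None,fx=2.7,fy=2.7,interpolation=cv2.INTER_CUBIC))
```

```text
(no output)
```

View pics/scene0z.png

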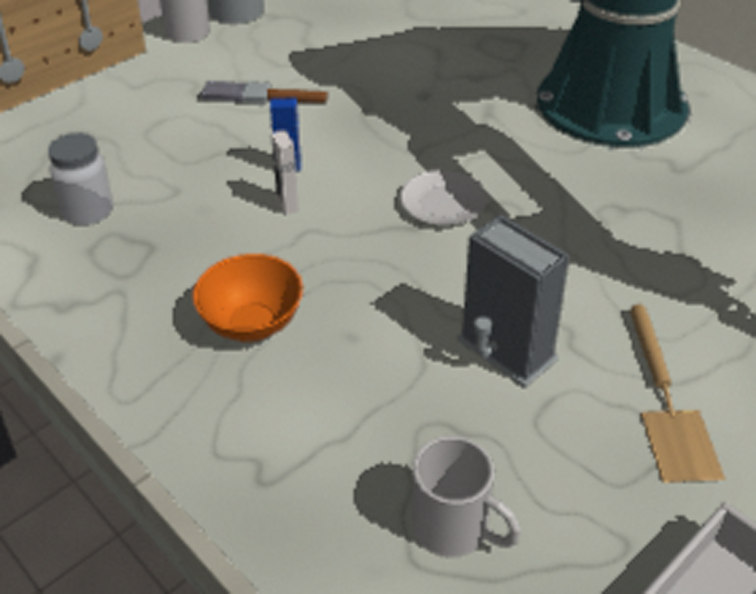

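View pics/side0z.png

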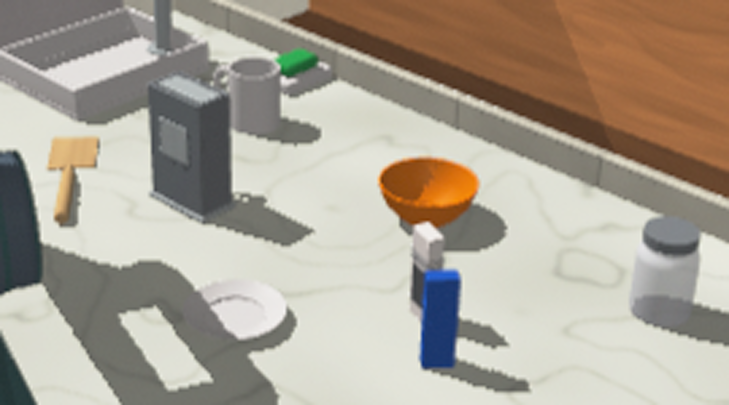

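View pics/wrist0.png

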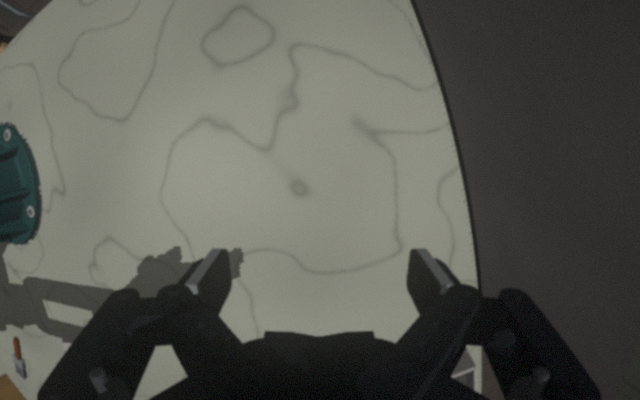

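```bash
cat >> h.py <<'E'
CAM={}
import pickle,os
def ray(g,u,v,st=None):
    if 'R' in g:
        d=np.array([(u-g['cx'])/g['fx'],(v-g['cy'])/g['fy'],1]); R=np.array(g['R']);return -R.T@np.array(g['t']),R.T@(d/np.linalg.norm(d))
    x=(u-g['cx'])/g['fx'];y=(v-g['cy'])/g['fy'];r=np.hypot(x,y)+1e-12
    d=np.array([np.sin(r)*x/r,np.sin(r)*y/r,np.cos(r)]);M=np.array(g['mount']);Rt=np.array(st['ee_rot'])
    return Rt@M[:3,3]+np.array(st['eef_pos']),Rt@M[:3,:3]@d
def onz(g,u,v,z,st=None):
    o,d=ray(g,u,v,st);return o+d*(z-o[2])/d[2]
def proj(g,X,st=None):
    X=np.asarray(X,float)
    if 'R' in g:
        c=np.array(g['R'])@X+np.array(g['t']);return np.array([g['fx']*c[0]/c[2]+g['cx'],g['fy']*c[1]/c[2]+g['cy']])
    M=np.array(g['mount']);Rt=np.array(st['ee_rot']);p=Rt.T@(X-np.array(st['eef_pos']));c=M[:3,:3].T@(p-M[:3,3])
    th=np.arctan2(np.hypot(c[0],c[1]),c[2]);h=np.hypot(c[0],c[1])+1e-12
    return np.array([g['fx']*th*c[0]/h+g['cx'],g['fy']*th*c[1]/h+g['cy']])
E
python3 - <<'E'
from h import *
gs=robot.grab_frame('scene');gd=robot.grab_frame('side')
pickle.dump((gs,gd),open('cams.pkl','wb'))
z=2.7
S=lambda x,y:(180+x/z,130+y/z); D=lambda x,y:(190+x/z,150+y/z)
print('cart base scene',onz(gs,*S(290,208),0),'top',onz(gs,*S(284,137),.115))
print('cart top side',onz(gd,*D(429,228),.115))
print('blue top sc',onz(gs,*S(285,105),.115),'base side',onz(gd,*D(438,360),0))
for nm,p in dict(L=(472,230),B=(497,218),R=(567,258),F=(527,275)).items(): print('unit top sc',nm,onz(gs,*S(*p),.165))
for nm,p in dict(L=(150,82),B=(178,74),R=(230,97),F=(203,110)).items(): print('unit top side',nm,onz(gd,*D(*p),.165))
print('saucer',onz(gs,*S(437,200),0),'bowl',onz(gs,*S(248,290),0.02),'mug',onz(gs,*S(455,500),.045),'jar',onz(gs,*S(80,180),.055))
E
```

```text
cart base scene [ 0.53312638 -0.15243765  0.        ] top [ 0.52884503 -0.15930577  0.115     ]
cart top side [ 0.53649912 -0.15936817  0.115     ]
blue top sc [ 0.47938263 -0.21729705  0.115     ] base side [ 4.79709965e-01 -2.28006719e-01  1.11022302e-16]
unit top sc L [0.53510454 0.17549687 0.165     ]
unit top sc B [0.50012248 0.18106057 0.165     ]
unit top sc R [0.4967108  0.27510778 0.165     ]
unit top sc F [0.54713831 0.26256768 0.165     ]
unit top side L [0.49140683 0.26616565 0.165     ]
unit top side B [0.5324321  0.26004312 0.165     ]
unit top side R [0.53450134 0.16409738 0.165     ]
unit top side F [0.48650982 0.16007946 0.165     ]
saucer [ 0.37399104 -0.02320925  0.        ] bowl [ 0.68623117 -0.04681886  0.02      ] mug [0.73397932 0.34159108 0.045     ] jar [ 0.73956329 -0.34159977  0.055     ]
```

```bash
cat >> h.py <<'E'
from scipy.spatial.transform import Rotation as Ro
import json
def plan(target,Rt,N,grip,dec=2,start=None,R0=None):
    s=robot.get_state();p=np.array(s['eef_pos']) if start is None else np.array(start);R=np.array(s['ee_rot']) if R0 is None else R0
    rv=(Ro.from_matrix(R.T@Rt)).as_rotvec()/N; d=(np.array(target)-p)/N; out=[];q=p.copy()
    for i in range(N):
        want=p+d*(i+1); l=np.round(R.T@(want-q)/.025,dec); w=np.round(np.degrees(rv)/5,dec)
        q=q+R@l*.025; R=R@Ro.from_rotvec(np.radians(w*5)).as_matrix()
        out.append(dict(zip(('dx','dy','dz','rx','ry','rz','gripper'),[float(a) for a in l]+[float(a) for a in w]+[grip])))
    for k in range(0,N,10): print(json.dumps([{a:b for a,b in r.items() if b or a=='gripper'} for r in out[k:k+10]]))
    return q,R
def down(yaw):  # tool y at angle yaw from world x
    c,s=np.cos(yaw),np.sin(yaw); x=np.array([0,0,-1.]);y=np.array([c,s,0]);return np.stack([x,y,np.cross(x,y)],1)
E
python3 - <<'E'
from h import *
q,R=plan([.515,.22,.30],down(0),18,-1);print(q,R)
E
```

```text
[{"dx": -0.15, "dy": -0.51, "dz": 0.93, "rx": 0.8, "gripper": -1}, {"dx": -0.16, "dy": -0.44, "dz": 0.97, "rx": 0.8, "gripper": -1}, {"dx": -0.15, "dy": -0.38, "dz": 0.99, "rx": 0.8, "gripper": -1}, {"dx": -0.15, "dy": -0.3, "dz": 1.02, "rx": 0.8, "gripper": -1}, {"dx": -0.15, "dy": -0.23, "dz": 1.04, "rx": 0.8, "gripper": -1}, {"dx": -0.16, "dy": -0.16, "dz": 1.05, "rx": 0.8, "gripper": -1}, {"dx": -0.15, "dy": -0.09, "dz": 1.06, "rx": 0.8, "gripper": -1}, {"dx": -0.15, "dy": -0.01, "dz": 1.06, "rx": 0.8, "gripper": -1}, {"dx": -0.15, "dy": 0.06, "dz": 1.06, "rx": 0.8, "gripper": -1}, {"dx": -0.16, "dy": 0.14, "dz": 1.06, "rx": 0.8, "gripper": -1}]
[{"dx": -0.15, "dy": 0.21, "dz": 1.04, "rx": 0.8, "gripper": -1}, {"dx": -0.15, "dy": 0.28, "dz": 1.02, "rx": 0.8, "gripper": -1}, {"dx": -0.16, "dy": 0.35, "dz": 1.01, "rx": 0.8, "gripper": -1}, {"dx": -0.15, "dy": 0.42, "dz": 0.97, "rx": 0.8, "gripper": -1}, {"dx": -0.15, "dy": 0.49, "dz": 0.95, "rx": 0.8, "gripper": -1}, {"dx": -0.15, "dy": 0.55, "dz": 0.9, "rx": 0.8, "gripper": -1}, {"dx": -0.16, "dy": 0.62, "dz": 0.87, "rx": 0.8, "gripper": -1}, {"dx": -0.15, "dy": 0.67, "dz": 0.82, "rx": 0.8, "gripper": -1}]
[0.51493404 0.220014   0.30003238] [[-8.63821191e-05  9.99984112e-01 -5.63627541e-03]
 [-1.51024985e-04 -5.63628841e-03 -9.99984105e-01]
 [-9.99999985e-01 -8.55295277e-05  1.51509460e-04]]
```

Rows slightly over 1 are trimmed to 1, with small make-up afterwards.

Call:
send_rows(commands=[{"dx":-0.3,"dy":-0.5,"dz":0.93,"rx":0.8,"gripper":-1},{"dx":-0.3,"dy":-0.44,"dz":0.97,"rx":0.8,"gripper":-1},{"dx":-0.3,"dy":-0.38,"dz":1,"rx":0.8,"gripper":-1},{"dx":-0.3,"dy":-0.3,"dz":1,"rx":0.8,"gripper":-1},{"dx":-0.3,"dy":-0.23,"dz":1,"rx":0.8,"gripper":-1},{"dx":-0.3,"dy":-0.16,"dz":1,"rx":0.8,"gripper":-1},{"dx":-0.3,"dy":-0.09,"dz":1,"rx":0.8,"gripper":-1},{"dx":-0.3,"dy":0,"dz":1,"rx":0.8,"gripper":-1},{"dx":-0.2,"dy":0.06,"dz":1,"rx":0.8,"gripper":-1},{"dx":-0.2,"dy":0.14,"dz":1,"rx":0.8,"gripper":-1}])

```text
$.commands[0]: bad value
```

Call:
send_rows(commands=[{"dy":0.21,"dz":1,"rx":0.8,"gripper":-1},{"dy":0.28,"dz":1,"rx":0.8,"gripper":-1},{"dy":0.35,"dz":1,"rx":0.8,"gripper":-1},{"dy":0.42,"dz":1,"rx":0.8,"gripper":-1},{"dy":0.49,"dz":0.95,"rx":0.8,"gripper":-1},{"dy":0.55,"dz":0.9,"rx":0.8,"gripper":-1},{"dy":0.62,"dz":0.9,"rx":0.8,"gripper":-1},{"dy":0.7,"dz":0.9,"rx":0.7,"gripper":-1},{"gripper":-1}])

```text
$.commands[0]: bad value
```

Run:
```python
from h import *
s=robot.get_state();g=snap('wrist','w1.png');pickle.dump((g,s),open('w1.pkl','wb'))
print(s['time_s'],s['eef_pos'],s['ee_rot'])
cv2.imwrite('pics/w1z.png',cv2.resize(g['frame'][60:340,120:520,::-1],None,fx=2,fy=2))
```

```text
1.6 [0.18860205 0.56951892 0.23125778] [[-8.63821191e-05  3.14372501e-01  9.49299701e-01]
 [-1.51024985e-04  9.49299690e-01 -3.14372511e-01]
 [-9.99999985e-01 -1.70524137e-04 -3.45244167e-05]]
```

View pics/w1z.png

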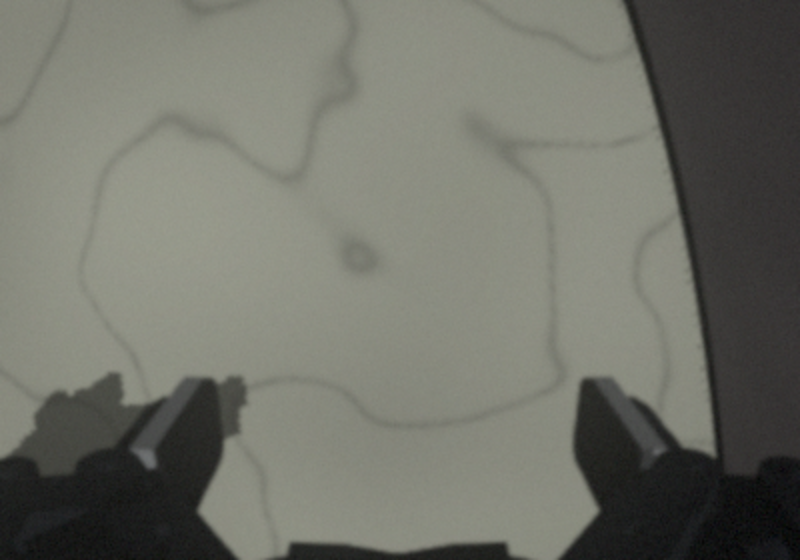

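Call:
send_rows(commands=[{"dx":-0.3,"dy":-0.5,"dz":0.93,"rx":0.8,"ry":0,"rz":0,"gripper":-1},{"dx":-0.3,"dy":-0.44,"dz":0.97,"rx":0.8,"ry":0,"rz":0,"gripper":-1},{"dx":-0.3,"dy":-0.38,"dz":1,"rx":0.8,"ry":0,"rz":0,"gripper":-1},{"dx":-0.3,"dy":-0.3,"dz":1,"rx":0.8,"ry":0,"rz":0,"gripper":-1},{"dx":-0.3,"dy":-0.23,"dz":1,"rx":0.8,"ry":0,"rz":0,"gripper":-1},{"dx":-0.3,"dy":-0.16,"dz":1,"rx":0.8,"ry":0,"rz":0,"gripper":-1},{"dx":-0.3,"dy":-0.09,"dz":1,"rx":0.8,"ry":0,"rz":0,"gripper":-1},{"dx":-0.3,"dy":0,"dz":1,"rx":0.8,"ry":0,"rz":0,"gripper":-1},{"dx":-0.2,"dy":0.06,"dz":1,"rx":0.8,"ry":0,"rz":0,"gripper":-1},{"dx":-0.2,"dy":0.14,"dz":1,"rx":0.8,"ry":0,"rz":0,"gripper":-1}])

```text
time_s: 2.48
eef_pos: [0.3651, 0.3808, 0.3019]
ee_rot: [[0.0, 0.853, 0.522], [0.0, 0.522, -0.853], [-1.0, 0.001, -0.0]]
force: [-0.2, 0.1, -0.5]
opening: 0.998
```

Call:
send_rows(commands=[{"dx":0,"dy":0.21,"dz":1,"rx":0.8,"ry":0,"rz":0,"gripper":-1},{"dx":0,"dy":0.28,"dz":1,"rx":0.8,"ry":0,"rz":0,"gripper":-1},{"dx":0,"dy":0.35,"dz":1,"rx":0.8,"ry":0,"rz":0,"gripper":-1},{"dx":0,"dy":0.42,"dz":1,"rx":0.8,"ry":0,"rz":0,"gripper":-1},{"dx":0,"dy":0.49,"dz":0.95,"rx":0.8,"ry":0,"rz":0,"gripper":-1},{"dx":0,"dy":0.55,"dz":0.9,"rx":0.8,"ry":0,"rz":0,"gripper":-1},{"dx":0,"dy":0.62,"dz":0.7,"rx":0.7,"ry":0,"rz":0,"gripper":-1},{"dx":0,"dy":0.7,"dz":0.5,"rx":0.7,"ry":0,"rz":0,"gripper":-1},{"dx":0,"dy":0,"dz":0,"rx":0,"ry":0,"rz":0,"gripper":-1},{"dx":0,"dy":0,"dz":0,"rx":0,"ry":0,"rz":0,"gripper":-1}])

```text
time_s: 3.32
eef_pos: [0.509, 0.239, 0.3011]
ee_rot: [[-0.0, 1.0, 0.011], [-0.0, 0.011, -1.0], [-1.0, -0.0, 0.0]]
force: [-0.5, 0.4, 0.3]
opening: 0.999
```

```bash
cat >> h.py <<'E'
def wsnap(f):
    s=robot.get_state();g=snap('wrist',f+'.png');pickle.dump((g,s),open(f+'.pkl','wb'));print(s['time_s'],np.round(s['eef_pos'],4),np.round(s['ee_rot'],3).tolist())
    return g,s
E
python3 - <<'E'
from h import *
g,s=wsnap('w2')
cv2.imwrite('pics/w2z.png',cv2.resize(g['frame'][60:340,120:520,::-1],None,fx=2,fy=2))
E
```

```text
3.3167 [0.509  0.239  0.3011] [[-0.0, 1.0, 0.011], [-0.0, 0.011, -1.0], [-1.0, -0.0, 0.0]]
```

View pics/w2z.png

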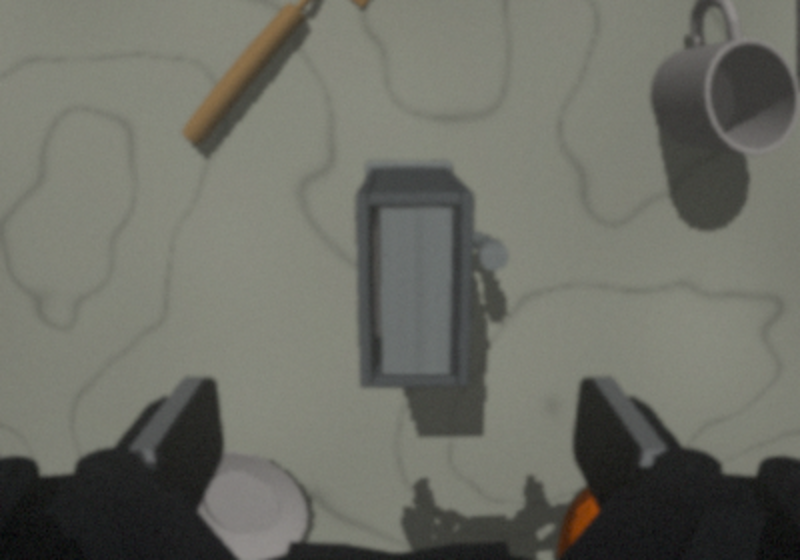

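Run:
```python
from h import *
g,s=pickle.load(open('w2.pkl','rb'))
f=g['frame'][135:260,290:375,::-1]
f=cv2.convertScaleAbs(f,alpha=1.6)
cv2.imwrite('pics/w2c.png',cv2.resize(f,None,fx=4.7,fy=4.7,interpolation=cv2.INTER_CUBIC))
```

```text
(no output)
```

View pics/w2c.png

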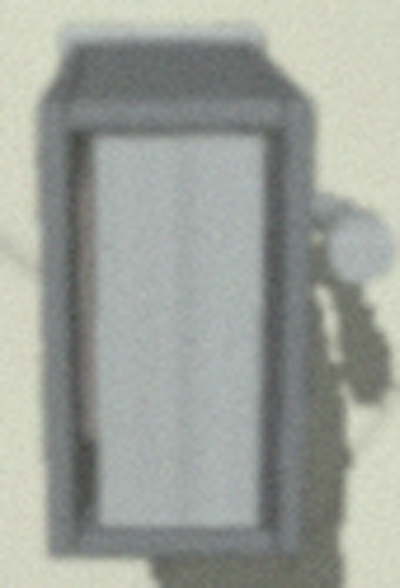

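Run:
```python
from h import *
g,s=pickle.load(open('w2.pkl','rb'))
P=lambda x,y:(290+x/4.7-.4,135+y/4.7-.4)
for n,p in dict(oTL=(41,100),oTR=(313,100),oBL=(50,553),oBR=(300,553)).items(): print(n,onz(g,*P(*p),.165,s))
for n,p in dict(mTL=(73,132),mTR=(285,132),mBL=(78,527),mBR=(275,527)).items(): print(n,onz(g,*P(*p),.165,s))
for n,p in dict(fTL=(99,138),fTR=(266,138),fBL=(100,524),fBR=(260,524)).items(): print(n,onz(g,*P(*p),.1645,s))
for n,p in dict(sl=(88,435),).items(): print(n,onz(g,*P(*p),.119,s))
```

```text
oTL [0.49032229 0.27258786 0.165     ]
oTR [0.54282299 0.27323171 0.165     ]
oBL [0.49142287 0.1778665  0.165     ]
oBR [0.5440712  0.17821033 0.165     ]
mTL [0.49650701 0.26636921 0.165     ]
mTR [0.53754266 0.26686121 0.165     ]
mBL [0.49734621 0.1839378  0.165     ]
mBR [0.53850187 0.18421697 0.165     ]
fTL [0.50152636 0.26515527 0.1645    ]
fTR [0.53391744 0.26554765 0.1645    ]
fBL [0.50192435 0.18446467 0.1645    ]
fBR [0.53536988 0.18468488 0.1645    ]
sl [0.49796829 0.18776907 0.119     ]
```

Call:
send_rows(commands=[{"dx":0,"dy":0.06,"dz":1,"rx":0,"ry":0,"rz":0,"gripper":-1},{"dx":0,"dy":0.06,"dz":1,"rx":0,"ry":0,"rz":0,"gripper":-1},{"dx":0,"dy":0.06,"dz":1,"rx":0,"ry":0,"rz":0,"gripper":-1},{"dx":0,"dy":0.06,"dz":1,"rx":0,"ry":0,"rz":0,"gripper":-1},{"dx":0,"dy":0.06,"dz":1,"rx":0,"ry":0,"rz":0,"gripper":-1},{"dx":0,"dy":0.06,"dz":1,"rx":0,"ry":0,"rz":0,"gripper":-1},{"dx":0,"dy":0.06,"dz":1,"rx":0,"ry":0,"rz":0,"gripper":-1},{"dx":0,"dy":0.06,"dz":1,"rx":0,"ry":0,"rz":0,"gripper":-1},{"dx":0,"dy":0.06,"dz":1,"rx":0,"ry":0,"rz":0,"gripper":-1},{"dx":0,"dy":0.06,"dz":1,"rx":0,"ry":0,"rz":0,"gripper":-1}])

```text
time_s: 4.2
eef_pos: [0.5256, -0.0101, 0.3015]
ee_rot: [[-0.0, 1.0, 0.014], [0.0, 0.014, -1.0], [-1.0, -0.0, -0.0]]
force: [0.6, -1.0, 0.4]
opening: 1.0
```

Call:
send_rows(commands=[{"dx":0,"dy":0.06,"dz":1,"rx":0,"ry":0,"rz":0,"gripper":-1},{"dx":0,"dy":0.06,"dz":1,"rx":0,"ry":0,"rz":0,"gripper":-1},{"dx":0,"dy":0.06,"dz":1,"rx":0,"ry":0,"rz":0,"gripper":-1},{"dx":0,"dy":0.06,"dz":1,"rx":0,"ry":0,"rz":0,"gripper":-1},{"dx":0,"dy":0.06,"dz":1,"rx":0,"ry":0,"rz":0,"gripper":-1},{"dx":0,"dy":0.06,"dz":0.8,"rx":0,"ry":0,"rz":0,"gripper":-1},{"dx":0,"dy":0,"dz":0,"rx":0,"ry":0,"rz":0,"gripper":-1},{"dx":0,"dy":0,"dz":0,"rx":0,"ry":0,"rz":0,"gripper":-1}])

```text
time_s: 4.87
eef_pos: [0.5368, -0.1546, 0.3012]
ee_rot: [[-0.0, 1.0, 0.012], [0.001, 0.012, -1.0], [-1.0, -0.0, -0.001]]
force: [0.3, 0.3, -0.1]
opening: 1.001
```

Run:
```python
from h import *
g,s=wsnap('w3')
for d in robot.trace('wrist','cartridge_center'): print(d['confidence'],d['box'])
cv2.imwrite('pics/w3z.png',cv2.resize(g['frame'][60:340,120:520,::-1],None,fx=2,fy=2))
```

```text
4.8667 [ 0.5368 -0.1546  0.3012] [[-0.0, 1.0, 0.012], [0.001, 0.012, -1.0], [-1.0, -0.0, -0.001]]
0.9 [251.2, 202.4, 41.1, 54.5]
0.8 [299.9, 157.1, 28.5, 43.5]
```

View pics/w3z.png

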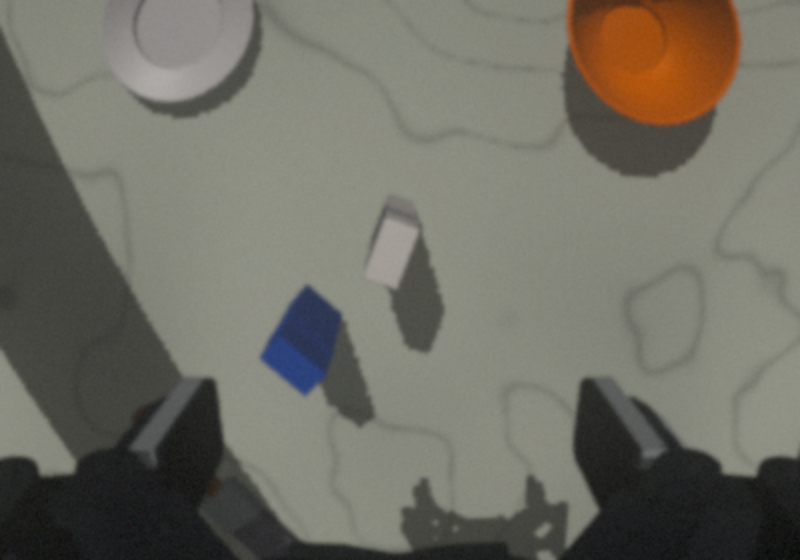

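Run:
```python
from h import *
g,s=pickle.load(open('w3.pkl','rb'))
f=g['frame'][150:212,290:350,::-1]
cv2.imwrite('pics/w3c.png',cv2.resize(f,None,fx=9,fy=9,interpolation=cv2.INTER_CUBIC))
```

```text
(no output)
```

View pics/w3c.png

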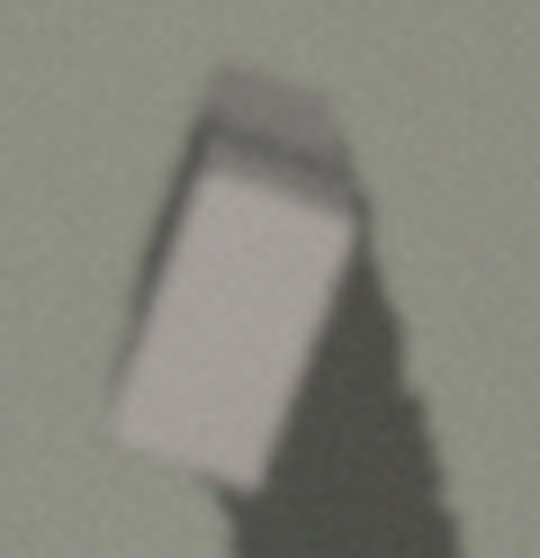

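Run:
```python
from h import *
g,s=pickle.load(open('w3.pkl','rb'))
C=[onz(g,290+x/9-.45,150+y/9-.45,.115,s)[:2] for x,y in [(205,172),(357,222),(257,492),(115,437)]]
C=np.array(C);print(C,C.mean(0))
w=np.linalg.norm(C[1]-C[0]),np.linalg.norm(C[2]-C[3]),np.linalg.norm(C[0]-C[3]),np.linalg.norm(C[1]-C[2]);print(w)
long=(C[0]+C[1]-C[2]-C[3]);th=np.arctan2(long[1],long[0])-np.pi/2;print('yaw',th,np.degrees(th))
c=C.mean(0)
q,R=plan([c[0],c[1],.30],down(th),5,-1)
```

```text
[[ 0.52979783 -0.14056104]
 [ 0.5480543  -0.14643424]
 [ 0.53640938 -0.18015724]
 [ 0.51899627 -0.17337089]] [ 0.53331445 -0.16013085]
(np.float64(0.019177933028579217), np.float64(0.018688785956893494), np.float64(0.034542152088266075), np.float64(0.03567695966465237))
yaw -0.3253830817362888 -18.643077308449648
[{"dx": 0.01, "dy": -0.03, "dz": 0.05, "rx": 0.78, "gripper": -1}, {"dx": 0.01, "dy": -0.02, "dz": 0.06, "rx": 0.78, "gripper": -1}, {"dx": 0.01, "dy": -0.02, "dz": 0.05, "rx": 0.78, "gripper": -1}, {"dx": 0.01, "dy": -0.02, "dz": 0.06, "rx": 0.78, "gripper": -1}, {"dx": 0.01, "dy": -0.01, "dz": 0.06, "rx": 0.78, "gripper": -1}]
```

Call:
send_rows(commands=[{"dx":0,"dy":-0.03,"dz":0.05,"rx":0.78,"ry":0,"rz":0,"gripper":-1},{"dx":0,"dy":-0.02,"dz":0.06,"rx":0.78,"ry":0,"rz":0,"gripper":-1},{"dx":0,"dy":-0.02,"dz":0.05,"rx":0.78,"ry":0,"rz":0,"gripper":-1},{"dx":0,"dy":-0.02,"dz":0.06,"rx":0.78,"ry":0,"rz":0,"gripper":-1},{"dx":0,"dy":-0.02,"dz":0.06,"rx":0.78,"ry":0,"rz":0,"gripper":-1},{"dx":1,"dy":0,"dz":0,"rx":0,"ry":0,"rz":0,"gripper":-1},{"dx":1,"dy":0,"dz":0,"rx":0,"ry":0,"rz":0,"gripper":-1},{"dx":1,"dy":0,"dz":0,"rx":0,"ry":0,"rz":0,"gripper":-1},{"dx":1,"dy":0,"dz":0,"rx":0,"ry":0,"rz":0,"gripper":-1},{"dx":1,"dy":0,"dz":0,"rx":0,"ry":0,"rz":0,"gripper":-1}])

```text
time_s: 5.8
eef_pos: [0.5333, -0.1598, 0.1756]
ee_rot: [[0.0, 0.947, -0.321], [0.0, -0.321, -0.947], [-1.0, 0.0, -0.0]]
force: [0.1, 0.1, 0.7]
opening: 1.0
```

Call:
send_rows(commands=[{"dx":1,"dy":0,"dz":0,"rx":0,"ry":0,"rz":0,"gripper":-1},{"dx":0.5,"dy":0,"dz":0,"rx":0,"ry":0,"rz":0,"gripper":-1},{"dx":0,"dy":0,"dz":0,"rx":0,"ry":0,"rz":0,"gripper":-1},{"dx":0,"dy":0,"dz":0,"rx":0,"ry":0,"rz":0,"gripper":-1}])

```text
time_s: 6.13
eef_pos: [0.533, -0.1602, 0.1386]
ee_rot: [[-0.002, 0.947, -0.321], [0.001, -0.321, -0.947], [-1.0, -0.002, -0.0]]
force: [-0.6, -0.3, 1.0]
opening: 1.003
```

Run:
```python
from h import *
g,s=wsnap('w4')
X=np.array([.5333,-.1601]);R=np.array(s['ee_rot']);print('tool offset of est',R.T@(np.append(X,.086)-s['eef_pos']))
cv2.imwrite('pics/w4z.png',cv2.resize(g['frame'][150:340,200:440,::-1],None,fx=3,fy=3))
```

```text
6.1333 [ 0.533  -0.1602  0.1386] [[-0.002, 0.947, -0.321], [0.001, -0.321, -0.947], [-1.0, -0.002, -0.0]]
tool offset of est [ 0.05256644  0.00037137 -0.00018106]
```

View pics/w4z.png

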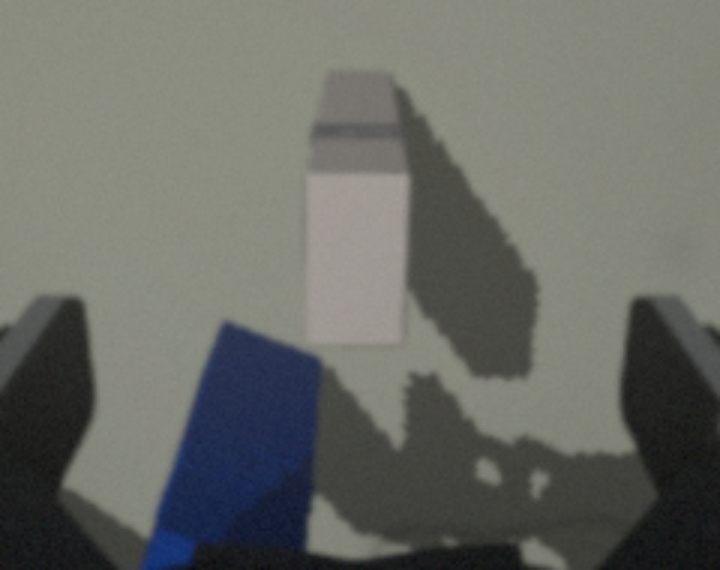

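Run:
```python
from h import *
g,s=pickle.load(open('w4.pkl','rb'));R=np.array(s['ee_rot'])
for x,y in [(307,173),(408,173),(401,345),(307,345)]: print(np.round((R.T@(onz(g,200+x/3-.3,150+y/3-.3,.115,s)-s['eef_pos']))*1000,1))
```

```text
[ 23.6  -9.  -18.1]
[ 23.6   9.9 -18.1]
[23.5  9.1 17.7]
[23.6 -9.7 17.7]
```

Call:
send_rows(commands=[{"dx":0.7,"dy":0,"dz":0,"rx":0,"ry":0,"rz":0,"gripper":-1},{"dx":0.7,"dy":0,"dz":0,"rx":0,"ry":0,"rz":0,"gripper":-1},{"dx":0.7,"dy":0,"dz":0,"rx":0,"ry":0,"rz":0,"gripper":-1},{"dx":0,"dy":0,"dz":0,"rx":0,"ry":0,"rz":0,"gripper":-1},{"dx":0,"dy":0,"dz":0,"rx":0,"ry":0,"rz":0,"gripper":1},{"dx":0,"dy":0,"dz":0,"rx":0,"ry":0,"rz":0,"gripper":1},{"dx":0,"dy":0,"dz":0,"rx":0,"ry":0,"rz":0,"gripper":1},{"dx":0,"dy":0,"dz":0,"rx":0,"ry":0,"rz":0,"gripper":1},{"dx":0,"dy":0,"dz":0,"rx":0,"ry":0,"rz":0,"gripper":1},{"dx":0,"dy":0,"dz":0,"rx":0,"ry":0,"rz":0,"gripper":1}])

```text
time_s: 7.02
eef_pos: [0.5335, -0.1618, 0.0873]
ee_rot: [[0.0, 0.947, -0.323], [-0.0, -0.323, -0.947], [-1.0, 0.0, 0.0]]
force: [-1.7, 0.7, 4.0]
opening: 0.221
```

Call:
send_rows(commands=[{"dx":0,"dy":0,"dz":0,"rx":0,"ry":0,"rz":0,"gripper":1},{"dx":0,"dy":0,"dz":0,"rx":0,"ry":0,"rz":0,"gripper":1},{"dx":0,"dy":0,"dz":0,"rx":0,"ry":0,"rz":0,"gripper":1},{"dx":0,"dy":0,"dz":0,"rx":0,"ry":0,"rz":0,"gripper":1},{"dx":0,"dy":0,"dz":0,"rx":0,"ry":0,"rz":0,"gripper":1},{"dx":0,"dy":0,"dz":0,"rx":0,"ry":0,"rz":0,"gripper":1}])

```text
time_s: 7.52
eef_pos: [0.5336, -0.1618, 0.0873]
ee_rot: [[0.0, 0.947, -0.323], [-0.0, -0.323, -0.947], [-1.0, 0.001, 0.0]]
force: [-1.9, 0.5, 6.7]
opening: 0.219
```

Call:
send_rows(commands=[{"dx":-0.3,"dy":0,"dz":0,"rx":0,"ry":0,"rz":0,"gripper":1},{"dx":-0.7,"dy":0,"dz":0,"rx":0,"ry":0,"rz":0,"gripper":1},{"dx":-1,"dy":0,"dz":0,"rx":0,"ry":0,"rz":0,"gripper":1},{"dx":-1,"dy":0,"dz":0,"rx":0,"ry":0,"rz":0,"gripper":1},{"dx":-1,"dy":0,"dz":0,"rx":0,"ry":0,"rz":0,"gripper":1},{"dx":-1,"dy":0,"dz":0,"rx":0,"ry":0,"rz":0,"gripper":1},{"dx":-1,"dy":0,"dz":0,"rx":0,"ry":0,"rz":0,"gripper":1},{"dx":-1,"dy":0,"dz":0,"rx":0,"ry":0,"rz":0,"gripper":1},{"dx":-0.9,"dy":0,"dz":0,"rx":0,"ry":0,"rz":0,"gripper":1},{"dx":0,"dy":0,"dz":0,"rx":0,"ry":0,"rz":0,"gripper":1}])

```text
time_s: 8.35
eef_pos: [0.5359, -0.1627, 0.2893]
ee_rot: [[0.008, 0.947, -0.323], [-0.004, -0.323, -0.947], [-1.0, 0.009, 0.001]]
force: [1.2, -0.6, -0.7]
opening: 0.224
```

Run:
```python
from h import *
print(robot.get_state()['force'],robot.get_state()['eef_pos'])
q,R=plan([.5123,.2254,.292],down(.012),18,1)
```

```text
[ 1.16768879 -0.57724512 -0.69838936] [ 0.53588195 -0.16271394  0.28928491]
[{"dx": -0.01, "dy": -0.33, "dz": -0.8, "rx": -0.22, "rz": -0.01, "gripper": 1}, {"dx": -0.01, "dy": -0.31, "dz": -0.81, "rx": -0.22, "rz": -0.01, "gripper": 1}, {"dx": -0.01, "dy": -0.3, "dz": -0.81, "rx": -0.22, "rz": -0.01, "gripper": 1}, {"dx": -0.01, "dy": -0.28, "dz": -0.81, "rx": -0.22, "rz": -0.01, "gripper": 1}, {"dx": -0.01, "dy": -0.26, "dz": -0.83, "rx": -0.22, "rz": -0.01, "gripper": 1}, {"dy": -0.25, "dz": -0.82, "rx": -0.22, "rz": -0.01, "gripper": 1}, {"dx": -0.01, "dy": -0.24, "dz": -0.83, "rx": -0.22, "rz": -0.01, "gripper": 1}, {"dx": -0.01, "dy": -0.21, "dz": -0.84, "rx": -0.22, "rz": -0.01, "gripper": 1}, {"dx": -0.01, "dy": -0.21, "dz": -0.84, "rx": -0.22, "rz": -0.01, "gripper": 1}, {"dx": -0.01, "dy": -0.18, "dz": -0.85, "rx": -0.22, "rz": -0.01, "gripper": 1}]
[{"dy": -0.17, "dz": -0.84, "rx": -0.22, "rz": -0.01, "gripper": 1}, {"dx": -0.01, "dy": -0.15, "dz": -0.85, "rx": -0.22, "rz": -0.01, "gripper": 1}, {"dx": -0.01, "dy": -0.14, "dz": -0.86, "rx": -0.22, "rz": -0.01, "gripper": 1}, {"dy": -0.12, "dz": -0.85, "rx": -0.22, "rz": -0.01, "gripper": 1}, {"dx": -0.01, "dy": -0.1, "dz": -0.86, "rx": -0.22, "rz": -0.01, "gripper": 1}, {"dx": -0.01, "dy": -0.09, "dz": -0.86, "rx": -0.22, "rz": -0.01, "gripper": 1}, {"dx": -0.01, "dy": -0.07, "dz": -0.86, "rx": -0.22, "rz": -0.01, "gripper": 1}, {"dy": -0.06, "dz": -0.86, "rx": -0.22, "rz": -0.01, "gripper": 1}]
```

Call:
send_rows(commands=[{"dx":0,"dy":-0.33,"dz":-0.8,"rx":-0.22,"ry":0,"rz":0,"gripper":1},{"dx":0,"dy":-0.31,"dz":-0.81,"rx":-0.22,"ry":0,"rz":0,"gripper":1},{"dx":0,"dy":-0.3,"dz":-0.81,"rx":-0.22,"ry":0,"rz":0,"gripper":1},{"dx":0,"dy":-0.28,"dz":-0.81,"rx":-0.22,"ry":0,"rz":0,"gripper":1},{"dx":0,"dy":-0.26,"dz":-0.83,"rx":-0.22,"ry":0,"rz":0,"gripper":1},{"dx":0,"dy":-0.25,"dz":-0.82,"rx":-0.22,"ry":0,"rz":0,"gripper":1},{"dx":0,"dy":-0.24,"dz":-0.83,"rx":-0.22,"ry":0,"rz":0,"gripper":1},{"dx":0,"dy":-0.21,"dz":-0.84,"rx":-0.22,"ry":0,"rz":0,"gripper":1},{"dx":0,"dy":-0.21,"dz":-0.84,"rx":-0.22,"ry":0,"rz":0,"gripper":1},{"dx":0,"dy":-0.18,"dz":-0.85,"rx":-0.22,"ry":0,"rz":0,"gripper":1}])

```text
time_s: 9.18
eef_pos: [0.5195, 0.0551, 0.283]
ee_rot: [[-0.002, 0.991, -0.135], [-0.0, -0.135, -0.991], [-1.0, -0.001, 0.0]]
force: [-0.3, -0.2, -1.2]
opening: 0.223
```

Call:
send_rows(commands=[{"dx":0,"dy":-0.17,"dz":-0.84,"rx":-0.22,"ry":0,"rz":0,"gripper":1},{"dx":0,"dy":-0.15,"dz":-0.85,"rx":-0.22,"ry":0,"rz":0,"gripper":1},{"dx":0,"dy":-0.14,"dz":-0.86,"rx":-0.22,"ry":0,"rz":0,"gripper":1},{"dx":0,"dy":-0.12,"dz":-0.85,"rx":-0.22,"ry":0,"rz":0,"gripper":1},{"dx":0,"dy":-0.1,"dz":-0.86,"rx":-0.22,"ry":0,"rz":0,"gripper":1},{"dx":0,"dy":-0.09,"dz":-0.86,"rx":-0.22,"ry":0,"rz":0,"gripper":1},{"dx":0,"dy":-0.07,"dz":-0.86,"rx":-0.22,"ry":0,"rz":0,"gripper":1},{"dx":0,"dy":-0.06,"dz":-0.8,"rx":-0.22,"ry":0,"rz":0,"gripper":1},{"dx":0,"dy":0,"dz":0,"rx":0,"ry":0,"rz":0,"gripper":1},{"dx":0,"dy":0,"dz":0,"rx":0,"ry":0,"rz":0,"gripper":1}])

```text
time_s: 10.02
eef_pos: [0.5091, 0.2255, 0.283]
ee_rot: [[-0.001, 1.0, 0.019], [-0.001, 0.019, -1.0], [-1.0, -0.001, 0.001]]
force: [0.2, 0.2, -0.6]
opening: 0.223
```

Run:
```python
from h import *
g,s=wsnap('w5')
cv2.imwrite('pics/w5z.png',cv2.resize(g['frame'][110:350,210:430,::-1],None,fx=2.5,fy=2.5))
gs=snap('scene','s5.png');gd=snap('side','d5.png')
a=cv2.resize(gs['frame'][110:270,310:430,::-1],None,fx=3.3,fy=3.3);b=cv2.resize(gd['frame'][80:240,210:330,::-1],None,fx=3.3,fy=3.3)
cv2.imwrite('pics/sd5.png',np.hstack([a,b]))
```

```text
10.0167 [0.5091 0.2255 0.283 ] [[-0.001, 1.0, 0.019], [-0.001, 0.019, -1.0], [-1.0, -0.001, 0.001]]
```

View pics/w5z.png

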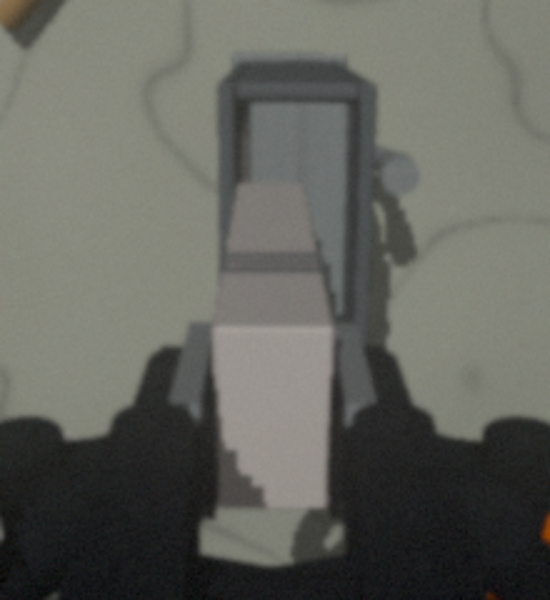

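View pics/sd5.png

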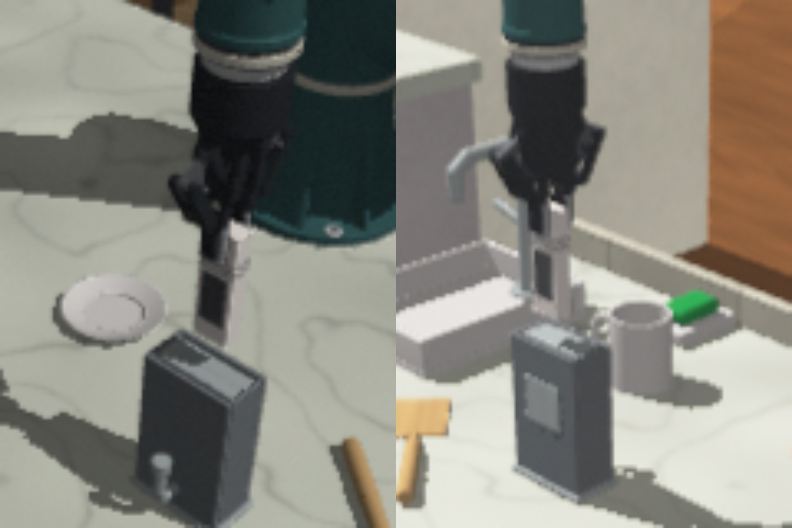

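Run:
```python
from h import *
g,s=pickle.load(open('w5.pkl','rb'));R=np.array(s['ee_rot']);p=np.array(s['eef_pos'])
z=lambda x,y:(210+x/2.5-.3,110+y/2.5-.3)
for h,pts in ((p[2]+.0277,[(212,325),(333,325),(329,507)]),(p[2]-.0873,[(236,183),(302,183)])):
    for q in pts: print(np.round(1000*R.T@(onz(g,*z(*q),h,s)-p),1))
q=p+R@np.array([.087,0,0]);print(q)
z2=lambda x,y:(210+x/2.5-.3,110+y/2.5-.3)
# mouth x edges near y 325 and 100 ; 
for q in [(219,90),(376,90),(235,100),(352,100)]: print(onz(g,*z(*q),.165,s))
```

```text
[-27.7  -9.6 -19.4]
[-27.7   9.9 -19.4]
[-27.7  10.3  16.4]
[ 87.3 -11.  -18.8]
[ 87.3   9.1 -18.8]
[0.50893771 0.22541249 0.19595444]
[0.49018778 0.26964991 0.165     ]
[0.54320442 0.27080652 0.165     ]
[0.49562356 0.26630565 0.165     ]
[0.53514078 0.26713384 0.165     ]
```

Call:
send_rows(commands=[{"dx":0,"dy":0.16,"dz":0.57,"rx":0.08,"ry":0,"rz":0,"gripper":1},{"dx":0.4,"dy":0,"dz":0,"rx":0,"ry":0,"rz":0,"gripper":1},{"dx":0.4,"dy":0,"dz":0,"rx":0,"ry":0,"rz":0,"gripper":1},{"dx":0.4,"dy":0,"dz":0,"rx":0,"ry":0,"rz":0,"gripper":1},{"dx":0.2,"dy":0,"dz":0,"rx":0,"ry":0,"rz":0,"gripper":1},{"dx":0.2,"dy":0,"dz":0,"rx":0,"ry":0,"rz":0,"gripper":1}])

```text
time_s: 10.67
eef_pos: [0.5139, 0.2106, 0.243]
ee_rot: [[-0.001, 1.0, 0.01], [-0.0, 0.01, -1.0], [-1.0, -0.001, 0.0]]
force: [0.4, -0.6, 4.1]
opening: 0.225
```

Call:
send_rows(commands=[{"dx":0.2,"dy":0,"dz":0,"rx":0,"ry":0,"rz":0,"gripper":1},{"dx":0.2,"dy":0,"dz":0,"rx":0,"ry":0,"rz":0,"gripper":1},{"dx":0.2,"dy":0,"dz":0,"rx":0,"ry":0,"rz":0,"gripper":1},{"dx":0.2,"dy":0,"dz":0,"rx":0,"ry":0,"rz":0,"gripper":1},{"dx":0,"dy":0,"dz":0,"rx":0,"ry":0,"rz":0,"gripper":1}])

```text
time_s: 11.08
eef_pos: [0.5126, 0.2106, 0.2223]
ee_rot: [[-0.003, 1.0, 0.01], [-0.001, 0.01, -1.0], [-1.0, -0.003, 0.001]]
force: [-3.8, 0.5, -0.1]
opening: 0.225
```

Run:
```python
from h import *
g,s=wsnap('w6');print(s['force'],s['torque'])
cv2.imwrite('pics/w6z.png',cv2.convertScaleAbs(cv2.resize(g['frame'][110:260,250:400,::-1],None,fx=4,fy=4,interpolation=cv2.INTER_CUBIC),alpha=1.5))
```

```text
11.0833 [0.5126 0.2106 0.2223] [[-0.003, 1.0, 0.01], [-0.001, 0.01, -1.0], [-1.0, -0.003, 0.001]]
[-3.82594704  0.50520199 -0.08227454] [ 0.10907753  0.7695998  -0.05708909]
```

View pics/w6z.png

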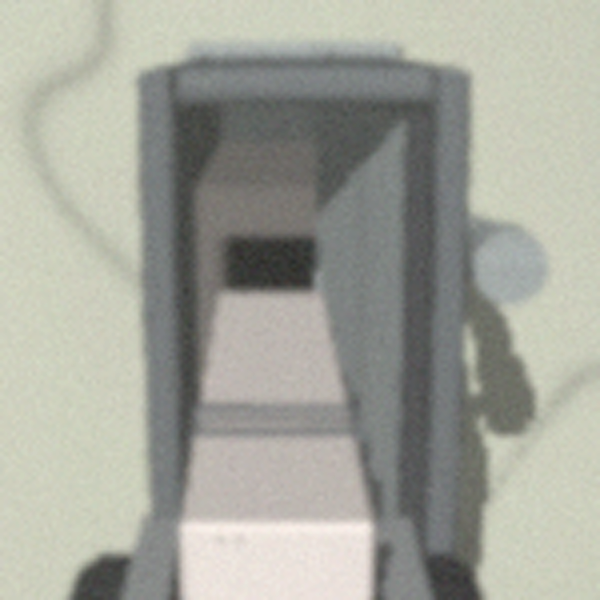

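Run:
```python
from h import *
g,s=pickle.load(open('w6.pkl','rb'));R=np.array(s['ee_rot']);p=np.array(s['eef_pos'])
z=lambda x,y:(250+x/4-.4,110+y/4-.4)
for q in [(226,237),(312,237),(226,285)]: print('slot',onz(g,*z(*q),.119,s))
for q in [(216,290),(318,290)]: print('foot',onz(g,*z(*q),p[2]-.0873,s))
for q in [(183,520),(372,520)]: print('top',onz(g,*z(*q),p[2]+.0277,s))
for q in [(139,75),(469,75),(175,97),(435,97)]: print('rim',onz(g,*z(*q),.165,s))
c=np.array([.5170,.2255]);a=.012
```

```text
slot [0.50196959 0.23750785 0.119     ]
slot [0.51925761 0.23766723 0.119     ]
slot [0.5019763  0.22764618 0.119     ]
foot [0.50076275 0.22987118 0.13495702]
foot [0.52011726 0.23005443 0.13495702]
top [0.50322702 0.22993507 0.24995702]
top [0.52222317 0.23013338 0.24995702]
rim [0.48984728 0.27143371 0.165     ]
rim [0.54302017 0.27211456 0.165     ]
rim [0.49566921 0.2678272  0.165     ]
rim [0.53755888 0.26835984 0.165     ]
```

Call:
send_rows(commands=[{"dx":0,"dy":0,"dz":-0.1,"rx":0,"ry":0,"rz":0.11,"gripper":1},{"dx":0,"dy":0,"dz":-0.11,"rx":0,"ry":0,"rz":0.11,"gripper":1},{"dx":0.2,"dy":0,"dz":0,"rx":0,"ry":0,"rz":0,"gripper":1},{"dx":0.18,"dy":0,"dz":0,"rx":0,"ry":0,"rz":0,"gripper":1},{"dx":0,"dy":0,"dz":0,"rx":0,"ry":0,"rz":0,"gripper":1},{"dx":0,"dy":0,"dz":0,"rx":0,"ry":0,"rz":0,"gripper":1},{"dx":0,"dy":0,"dz":0,"rx":0,"ry":0,"rz":0,"gripper":1},{"dx":0,"dy":0,"dz":0,"rx":0,"ry":0,"rz":0,"gripper":1}])

```text
time_s: 11.8
eef_pos: [0.5135, 0.2159, 0.2138]
ee_rot: [[0.018, 1.0, 0.01], [0.0, 0.01, -1.0], [-1.0, 0.018, 0.0]]
force: [-3.8, 0.9, -3.6]
opening: 0.221
```

Run:
```python
from h import *
g,s=wsnap('w7');print(s['force'],s['torque'])
cv2.imwrite('pics/w7z.png',cv2.convertScaleAbs(cv2.resize(g['frame'][110:260,250:400,::-1],None,fx=4,fy=4,interpolation=cv2.INTER_CUBIC),alpha=1.5))
```

```text
11.8 [0.5135 0.2159 0.2138] [[0.018, 1.0, 0.01], [0.0, 0.01, -1.0], [-1.0, 0.018, 0.0]]
[-3.76166522  0.9373259  -3.61176084] [0.16342104 1.00195695 0.06585808]
```

View pics/w7z.png

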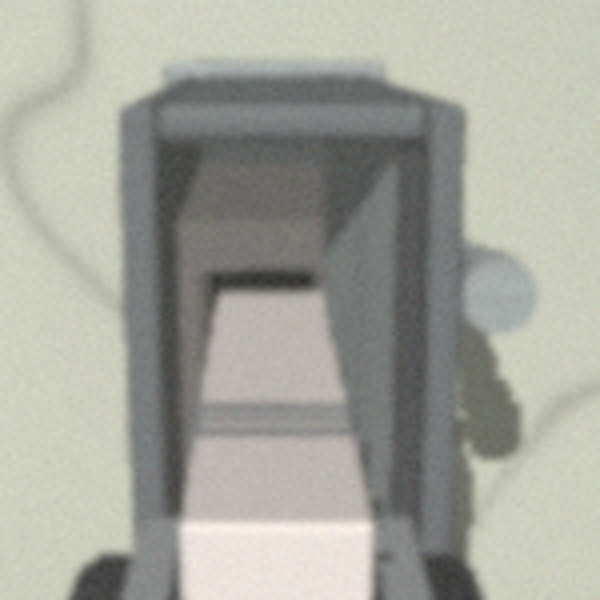

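Run:
```python
from h import *
g,s=pickle.load(open('w7.pkl','rb'));p=np.array(s['eef_pos'])
z=lambda x,y:(250+x/4-.4,110+y/4-.4)
for q in [(206,273),(318,273)]: print('slot',onz(g,*z(*q),.119,s))
print('slot left at plate',onz(g,*z(206,273),.083,s))
for q in [(216,290),(320,290)]: print('foot',onz(g,*z(*q),p[2]-.0873,s))
for q in [(183,520),(372,520)]: print('top',onz(g,*z(*q),p[2]+.0277,s))
```

```text
slot [0.50134527 0.23715767 0.119     ]
slot [0.52322218 0.23726445 0.119     ]
slot left at plate [0.4999516  0.23030945 0.083     ]
foot [0.50352224 0.23530437 0.12649441]
foot [0.5232562  0.23540228 0.12649441]
top [0.50359922 0.2353268  0.24149441]
top [0.52260124 0.23535828 0.24149441]
```

Call:
send_rows(commands=[{"dx":0.1,"dy":-0.04,"dz":0.02,"rx":0,"ry":0,"rz":0,"gripper":1},{"dx":0.1,"dy":0,"dz":0,"rx":0,"ry":0,"rz":0,"gripper":1},{"dx":0.1,"dy":0,"dz":0,"rx":0,"ry":0,"rz":0,"gripper":1},{"dx":0.04,"dy":0,"dz":0,"rx":0,"ry":0,"rz":0,"gripper":1},{"dx":0,"dy":0,"dz":0,"rx":0,"ry":0,"rz":0,"gripper":1}])

```text
time_s: 12.27
eef_pos: [0.5133, 0.2153, 0.2056]
ee_rot: [[0.019, 1.0, 0.01], [-0.0, 0.01, -1.0], [-1.0, 0.019, 0.0]]
force: [-2.2, -0.1, -0.5]
opening: 0.22
```

Call:
send_rows(commands=[{"dx":0.05,"dy":0,"dz":0,"rx":0,"ry":0,"rz":0,"gripper":1},{"dx":0.05,"dy":0,"dz":0,"rx":0,"ry":0,"rz":0,"gripper":1},{"dx":0,"dy":0,"dz":0,"rx":0,"ry":0,"rz":0,"gripper":1}])

```text
time_s: 12.52
eef_pos: [0.5133, 0.2154, 0.2031]
ee_rot: [[0.019, 1.0, 0.01], [0.0, 0.01, -1.0], [-1.0, 0.019, 0.0]]
force: [-3.4, 0.1, -0.1]
opening: 0.221
```

Call:
send_rows(commands=[{"dx":0.08,"dy":0,"dz":0,"rx":0,"ry":0,"rz":0,"gripper":1},{"dx":0.08,"dy":0,"dz":0,"rx":0,"ry":0,"rz":0,"gripper":1},{"dx":0,"dy":0,"dz":0,"rx":0,"ry":0,"rz":0,"gripper":1}])

```text
time_s: 12.77
eef_pos: [0.5132, 0.2154, 0.1988]
ee_rot: [[0.019, 1.0, 0.01], [-0.0, 0.01, -1.0], [-1.0, 0.019, 0.0]]
force: [-3.1, 0.6, -1.0]
opening: 0.223
```

Call:
send_rows(commands=[{"dx":0.1,"dy":0,"dz":0,"rx":0,"ry":0,"rz":0,"gripper":1},{"dx":0.1,"dy":0,"dz":0,"rx":0,"ry":0,"rz":0,"gripper":1},{"dx":0,"dy":0,"dz":0,"rx":0,"ry":0,"rz":0,"gripper":1}])

```text
time_s: 13.02
eef_pos: [0.5133, 0.2154, 0.1937]
ee_rot: [[0.018, 1.0, 0.01], [-0.0, 0.01, -1.0], [-1.0, 0.018, 0.0]]
force: [-3.6, 0.4, -1.5]
opening: 0.224
```

Call:
send_rows(commands=[{"dx":0.15,"dy":0,"dz":0,"rx":0,"ry":0,"rz":0,"gripper":1},{"dx":0.15,"dy":0,"dz":0,"rx":0,"ry":0,"rz":0,"gripper":1},{"dx":0,"dy":0,"dz":0,"rx":0,"ry":0,"rz":0,"gripper":1}])

```text
time_s: 13.27
eef_pos: [0.5132, 0.2153, 0.1858]
ee_rot: [[0.018, 1.0, 0.01], [-0.0, 0.01, -1.0], [-1.0, 0.018, 0.0]]
force: [-3.4, 1.1, -1.4]
opening: 0.222
```

Call:
send_rows(commands=[{"dx":0.15,"dy":0,"dz":0,"rx":0,"ry":0,"rz":0,"gripper":1},{"dx":0.15,"dy":0,"dz":0,"rx":0,"ry":0,"rz":0,"gripper":1},{"dx":0,"dy":0,"dz":0,"rx":0,"ry":0,"rz":0,"gripper":1}])

```text
time_s: 13.52
eef_pos: [0.5134, 0.2153, 0.1783]
ee_rot: [[0.018, 1.0, 0.01], [-0.0, 0.01, -1.0], [-1.0, 0.018, 0.0]]
force: [-3.7, -0.2, -2.2]
opening: 0.223
```

Call:
send_rows(commands=[{"dx":0.1,"dy":0,"dz":0,"rx":0,"ry":0,"rz":0,"gripper":1},{"dx":0.05,"dy":0,"dz":0,"rx":0,"ry":0,"rz":0,"gripper":1},{"dx":0,"dy":0,"dz":0,"rx":0,"ry":0,"rz":0,"gripper":1}])

```text
time_s: 13.77
eef_pos: [0.5136, 0.2153, 0.1751]
ee_rot: [[0.018, 1.0, 0.01], [-0.0, 0.01, -1.0], [-1.0, 0.018, 0.0]]
force: [-3.5, -0.5, -1.6]
opening: 0.22
```

Call:
send_rows(commands=[{"dx":0.08,"dy":0,"dz":0,"rx":0,"ry":0,"rz":0,"gripper":1},{"dx":0.06,"dy":0,"dz":0,"rx":0,"ry":0,"rz":0,"gripper":1},{"dx":0,"dy":0,"dz":0,"rx":0,"ry":0,"rz":0,"gripper":1}])

```text
time_s: 14.02
eef_pos: [0.5137, 0.2154, 0.1717]
ee_rot: [[0.019, 1.0, 0.01], [0.0, 0.01, -1.0], [-1.0, 0.019, 0.0]]
force: [-3.7, 0.0, -2.4]
opening: 0.225
```

Call:
send_rows(commands=[{"dx":0.05,"dy":0,"dz":0,"rx":0,"ry":0,"rz":0,"gripper":1},{"dx":0.03,"dy":0,"dz":0,"rx":0,"ry":0,"rz":0,"gripper":1},{"dx":0,"dy":0,"dz":0,"rx":0,"ry":0,"rz":0,"gripper":1}])

```text
time_s: 14.27
eef_pos: [0.5138, 0.2154, 0.1701]
ee_rot: [[0.019, 1.0, 0.01], [0.0, 0.01, -1.0], [-1.0, 0.019, 0.0]]
force: [-4.9, 0.1, 0.9]
opening: 0.222
```

Call:
send_rows(commands=[{"dx":0.06,"dy":0,"dz":0,"rx":0,"ry":0,"rz":0,"gripper":1},{"dx":0,"dy":0,"dz":0,"rx":0,"ry":0,"rz":0,"gripper":1}])

```text
time_s: 14.43
eef_pos: [0.5138, 0.2154, 0.1689]
ee_rot: [[0.019, 1.0, 0.01], [0.0, 0.01, -1.0], [-1.0, 0.019, 0.0]]
force: [-6.2, -0.9, 2.8]
opening: 0.221
```

Call:
send_rows(commands=[{"dx":0,"dy":0,"dz":0,"rx":0,"ry":0,"rz":0,"gripper":0.1},{"dx":0,"dy":0,"dz":0,"rx":0,"ry":0,"rz":0,"gripper":0.1},{"dx":0,"dy":0,"dz":0,"rx":0,"ry":0,"rz":0,"gripper":0},{"dx":0,"dy":0,"dz":0,"rx":0,"ry":0,"rz":0,"gripper":0},{"dx":0,"dy":0,"dz":0,"rx":0,"ry":0,"rz":0,"gripper":0},{"dx":0,"dy":0,"dz":0,"rx":0,"ry":0,"rz":0,"gripper":0}])

```text
time_s: 14.93
eef_pos: [0.5146, 0.2155, 0.1687]
ee_rot: [[0.02, 1.0, 0.01], [0.0, 0.01, -1.0], [-1.0, 0.02, -0.0]]
force: [-0.1, -0.1, 0.9]
opening: 0.5
```

Run:
```python
from h import *
g,s=wsnap('w8');print(s['force'],s['opening'])
cv2.imwrite('pics/w8z.png',cv2.convertScaleAbs(cv2.resize(g['frame'][110:360,220:420,::-1],None,fx=2.4,fy=2.4,interpolation=cv2.INTER_CUBIC),alpha=1.5))
```

```text
14.9333 [0.5146 0.2155 0.1687] [[0.02, 1.0, 0.01], [0.0, 0.01, -1.0], [-1.0, 0.02, -0.0]]
[-0.08468212 -0.05913976  0.92583099] 0.5002196818150957
```

View pics/w8z.png

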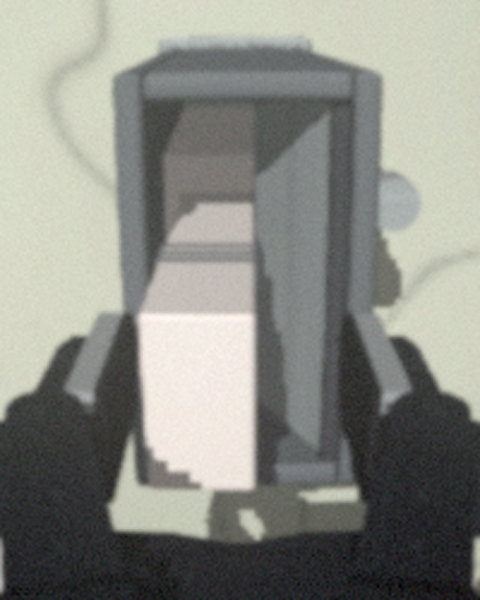

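Run:
```python
from h import *
g,s=pickle.load(open('w8.pkl','rb'));p=np.array(s['eef_pos'])
z=lambda x,y:(220+x/2.4-.3,110+y/2.4-.3)
for q in [(139,315),(254,315),(254,488)]: print('top',onz(g,*z(*q),.197,s))
```

```text
top [0.49754284 0.23445798 0.197     ]
top [0.51676097 0.2345621  0.197     ]
top [0.51739617 0.19924893 0.197     ]
```

Call:
send_rows(commands=[{"dx":-0.6,"dy":0,"dz":0,"rx":0,"ry":0,"rz":0,"gripper":0},{"dx":-1,"dy":0,"dz":0,"rx":0,"ry":0,"rz":0,"gripper":0},{"dx":-0.8,"dy":0,"dz":0,"rx":0,"ry":0,"rz":0,"gripper":0},{"dx":0,"dy":0,"dz":0,"rx":0,"ry":0,"rz":0,"gripper":0.1}])

```text
time_s: 15.32
eef_pos: [0.5156, 0.2162, 0.2326]
ee_rot: [[0.026, 1.0, 0.01], [0.002, 0.01, -1.0], [-1.0, 0.026, -0.002]]
force: [0.2, -0.8, -0.2]
opening: 0.451
```

Run:
```python
from h import *
q,R=plan([.510,.2175,.235],down(np.pi/2+.012),18,1)
```

```text
[{"dx": -0.01, "dy": -0.01, "rx": -1.0, "ry": 0.01, "rz": -0.01, "gripper": 1}, {"dy": -0.01, "dz": -0.01, "rx": -1.0, "ry": 0.01, "rz": -0.01, "gripper": 1}, {"dx": -0.01, "dy": -0.02, "rx": -1.0, "ry": 0.01, "rz": -0.01, "gripper": 1}, {"dy": -0.01, "dz": -0.01, "rx": -1.0, "ry": 0.01, "rz": -0.01, "gripper": 1}, {"dx": -0.01, "dy": -0.01, "dz": -0.01, "rx": -1.0, "ry": 0.01, "rz": -0.01, "gripper": 1}, {"dy": -0.01, "rx": -1.0, "ry": 0.01, "rz": -0.01, "gripper": 1}, {"dx": -0.01, "dy": -0.01, "dz": -0.01, "rx": -1.0, "ry": 0.01, "rz": -0.01, "gripper": 1}, {"dy": -0.01, "dz": -0.01, "rx": -1.0, "ry": 0.01, "rz": -0.01, "gripper": 1}, {"dx": -0.01, "dz": -0.01, "rx": -1.0, "ry": 0.01, "rz": -0.01, "gripper": 1}, {"dx": -0.01, "dy": -0.01, "dz": -0.01, "rx": -1.0, "ry": 0.01, "rz": -0.01, "gripper": 1}]
[{"dz": -0.01, "rx": -1.0, "ry": 0.01, "rz": -0.01, "gripper": 1}, {"dx": -0.01, "dy": -0.01, "dz": -0.02, "rx": -1.0, "ry": 0.01, "rz": -0.01, "gripper": 1}, {"dz": -0.01, "rx": -1.0, "ry": 0.01, "rz": -0.01, "gripper": 1}, {"dx": -0.01, "dy": -0.01, "dz": -0.01, "rx": -1.0, "ry": 0.01, "rz": -0.01, "gripper": 1}, {"dz": -0.01, "rx": -1.0, "ry": 0.01, "rz": -0.01, "gripper": 1}, {"dx": -0.01, "dz": -0.01, "rx": -1.0, "ry": 0.01, "rz": -0.01, "gripper": 1}, {"dz": -0.02, "rx": -1.0, "ry": 0.01, "rz": -0.01, "gripper": 1}, {"dx": -0.01, "dy": 0.01, "dz": -0.01, "rx": -1.0, "ry": 0.01, "rz": -0.01, "gripper": 1}]
```

Call:
send_rows(commands=[{"dx":0,"dy":-0.1,"dz":0,"rx":0,"ry":0,"rz":-0.22,"gripper":1},{"dx":0,"dy":0,"dz":0,"rx":-1,"ry":0,"rz":0,"gripper":1},{"dx":0,"dy":0,"dz":0,"rx":-1,"ry":0,"rz":0,"gripper":1},{"dx":0,"dy":0,"dz":0,"rx":-1,"ry":0,"rz":0,"gripper":1},{"dx":0,"dy":0,"dz":0,"rx":-1,"ry":0,"rz":0,"gripper":1},{"dx":0,"dy":0,"dz":0,"rx":-1,"ry":0,"rz":0,"gripper":1},{"dx":0,"dy":0,"dz":0,"rx":-1,"ry":0,"rz":0,"gripper":1},{"dx":0,"dy":0,"dz":0,"rx":-1,"ry":0,"rz":0,"gripper":1},{"dx":0,"dy":0,"dz":0,"rx":-1,"ry":0,"rz":0,"gripper":1},{"dx":0,"dy":0,"dz":0,"rx":-1,"ry":0,"rz":0,"gripper":1}])

```text
time_s: 16.15
eef_pos: [0.5094, 0.2151, 0.2268]
ee_rot: [[-0.003, 0.697, 0.717], [-0.001, 0.717, -0.697], [-1.0, -0.003, -0.002]]
force: [-0.2, -0.7, 0.3]
opening: -0.0
```

Call:
send_rows(commands=[{"dx":0,"dy":0,"dz":0,"rx":-1,"ry":0,"rz":0,"gripper":1},{"dx":0,"dy":0,"dz":0,"rx":-1,"ry":0,"rz":0,"gripper":1},{"dx":0,"dy":0,"dz":0,"rx":-1,"ry":0,"rz":0,"gripper":1},{"dx":0,"dy":0,"dz":0,"rx":-1,"ry":0,"rz":0,"gripper":1},{"dx":0,"dy":0,"dz":0,"rx":-1,"ry":0,"rz":0,"gripper":1},{"dx":0,"dy":0,"dz":0,"rx":-1,"ry":0,"rz":0,"gripper":1},{"dx":0,"dy":0,"dz":0,"rx":-1,"ry":0,"rz":0,"gripper":1},{"dx":0,"dy":0,"dz":0,"rx":-1,"ry":0,"rz":0,"gripper":1},{"dx":0,"dy":0,"dz":0,"rx":-1,"ry":0,"rz":0,"gripper":1},{"dx":0,"dy":0,"dz":0,"rx":0,"ry":0,"rz":0,"gripper":1}])

```text
time_s: 16.98
eef_pos: [0.5095, 0.2151, 0.2269]
ee_rot: [[-0.003, -0.013, 1.0], [-0.001, 1.0, 0.013], [-1.0, -0.001, -0.003]]
force: [0.6, 0.4, -0.2]
opening: -0.004
```

Run:
```python
from h import *
g,s=wsnap('w9');print(s['force'],s['opening'])
cv2.imwrite('pics/w9z.png',cv2.convertScaleAbs(cv2.resize(g['frame'][110:400,160:480,::-1],None,fx=2,fy=2,interpolation=cv2.INTER_CUBIC),alpha=1.5))
```

```text
16.9833 [0.5095 0.2151 0.2269] [[-0.003, -0.013, 1.0], [-0.001, 1.0, 0.013], [-1.0, -0.001, -0.003]]
[ 0.60760383  0.38589096 -0.18557591] -0.003548789005372989
```

View pics/w9z.png

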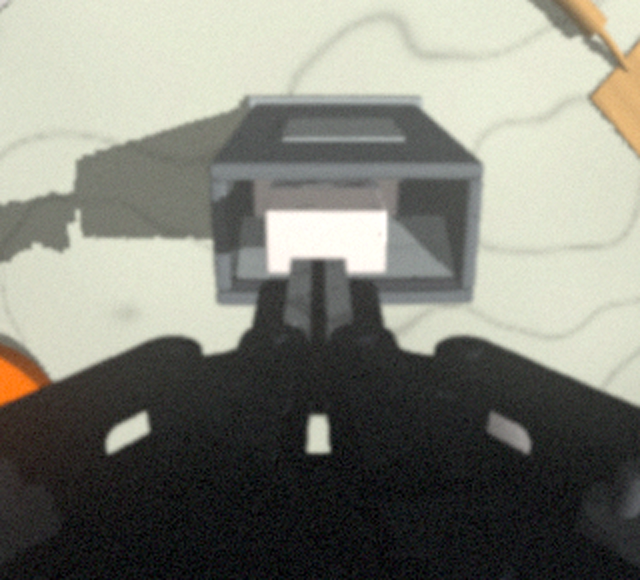

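Run:
```python
from h import *
g,s=pickle.load(open('w9.pkl','rb'));p=np.array(s['eef_pos'])
z=lambda x,y:(160+x/2-.25,110+y/2-.25)
for q in [(266,210),(386,210),(386,272),(266,272)]: print('top',onz(g,*z(*q),.197,s))
for q in [(287,259),(347,259)]: print('tip',onz(g,*z(*q),p[2],s))
```

```text
top [0.49749069 0.19900485 0.197     ]
top [0.49706774 0.2342597  0.197     ]
top [0.51684713 0.23518991 0.197     ]
top [0.51725539 0.19871304 0.197     ]
tip [0.50083493 0.2066312  0.22691394]
tip [0.50064685 0.22156295 0.22691394]
```

Call:
send_rows(commands=[{"dx":0.4,"dy":0.06,"dz":0,"rx":0,"ry":0,"rz":0,"gripper":1},{"dx":0.4,"dy":0,"dz":0,"rx":0,"ry":0,"rz":0,"gripper":1},{"dx":0.25,"dy":0,"dz":0,"rx":0,"ry":0,"rz":0,"gripper":1},{"dx":0,"dy":0,"dz":0,"rx":0,"ry":0,"rz":0,"gripper":1}])

```text
time_s: 17.37
eef_pos: [0.5087, 0.2164, 0.1997]
ee_rot: [[-0.004, -0.009, 1.0], [-0.001, 1.0, 0.009], [-1.0, -0.001, -0.004]]
force: [-0.1, -0.1, -0.2]
opening: -0.001
```

Call:
send_rows(commands=[{"dx":0.08,"dy":0,"dz":0,"rx":0,"ry":0,"rz":0,"gripper":1},{"dx":0.08,"dy":0,"dz":0,"rx":0,"ry":0,"rz":0,"gripper":1},{"dx":0.04,"dy":0,"dz":0,"rx":0,"ry":0,"rz":0,"gripper":1}])

```text
time_s: 17.62
eef_pos: [0.5106, 0.2169, 0.1972]
ee_rot: [[0.0, -0.01, 1.0], [0.0, 1.0, 0.01], [-1.0, -0.0, 0.0]]
force: [-0.5, 0.5, 3.6]
opening: 0.001
```

Call:
send_rows(commands=[{"dx":0.08,"dy":0,"dz":0,"rx":0,"ry":0,"rz":0,"gripper":1},{"dx":0.08,"dy":0,"dz":0,"rx":0,"ry":0,"rz":0,"gripper":1},{"dx":0.08,"dy":0,"dz":0,"rx":0,"ry":0,"rz":0,"gripper":1}])

```text
time_s: 17.87
eef_pos: [0.5114, 0.2172, 0.1924]
ee_rot: [[0.003, -0.01, 1.0], [0.001, 1.0, 0.01], [-1.0, 0.001, 0.003]]
force: [-0.0, 0.7, 5.6]
opening: 0.002
```

Call:
send_rows(commands=[{"dx":0.08,"dy":0,"dz":0,"rx":0,"ry":0,"rz":0,"gripper":1},{"dx":0.08,"dy":0,"dz":0,"rx":0,"ry":0,"rz":0,"gripper":1},{"dx":0.08,"dy":0,"dz":0,"rx":0,"ry":0,"rz":0,"gripper":1}])

```text
time_s: 18.12
eef_pos: [0.5116, 0.2172, 0.1865]
ee_rot: [[0.003, -0.01, 1.0], [0.001, 1.0, 0.01], [-1.0, 0.001, 0.003]]
force: [-1.0, -0.2, 6.8]
opening: 0.001
```

Call:
send_rows(commands=[{"dx":0.08,"dy":0,"dz":0,"rx":0,"ry":0,"rz":0,"gripper":1},{"dx":0.08,"dy":0,"dz":0,"rx":0,"ry":0,"rz":0,"gripper":1},{"dx":0.08,"dy":0,"dz":0,"rx":0,"ry":0,"rz":0,"gripper":1},{"dx":0.08,"dy":0,"dz":0,"rx":0,"ry":0,"rz":0,"gripper":1},{"dx":0.08,"dy":0,"dz":0,"rx":0,"ry":0,"rz":0,"gripper":1}])

```text
time_s: 18.53
eef_pos: [0.5121, 0.2173, 0.1767]
ee_rot: [[0.004, -0.01, 1.0], [0.001, 1.0, 0.01], [-1.0, 0.001, 0.004]]
force: [0.5, -0.2, 7.1]
opening: 0.001
```

Run:
```python
from h import *
g,s=wsnap('w10');print(s['force'],s['opening'])
cv2.imwrite('pics/w10z.png',cv2.convertScaleAbs(cv2.resize(g['frame'][110:400,160:480,::-1],None,fx=2,fy=2,interpolation=cv2.INTER_CUBIC),alpha=1.5))
```

```text
18.5333 [0.5121 0.2173 0.1767] [[0.004, -0.01, 1.0], [0.001, 1.0, 0.01], [-1.0, 0.001, 0.004]]
[ 0.51099245 -0.19282498  7.12434186] 0.001252069981440995
```

View pics/w10z.png

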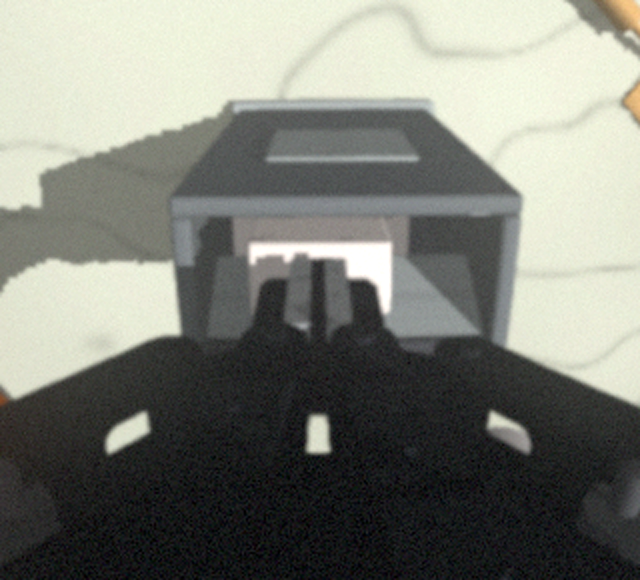

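Call:
send_rows(commands=[{"dx":0.1,"dy":0,"dz":0,"rx":0,"ry":0,"rz":0,"gripper":1},{"dx":0.1,"dy":0,"dz":0,"rx":0,"ry":0,"rz":0,"gripper":1},{"dx":0.1,"dy":0,"dz":0,"rx":0,"ry":0,"rz":0,"gripper":1},{"dx":0.1,"dy":0,"dz":0,"rx":0,"ry":0,"rz":0,"gripper":1},{"dx":0.1,"dy":0,"dz":0,"rx":0,"ry":0,"rz":0,"gripper":1}])

```text
time_s: 19.0
eef_pos: [0.5126, 0.2173, 0.1644]
ee_rot: [[0.005, -0.01, 1.0], [0.001, 1.0, 0.01], [-1.0, 0.001, 0.005]]
force: [0.8, 0.7, 6.9]
opening: -0.002
```

Call:
send_rows(commands=[{"dx":0.08,"dy":0,"dz":0,"rx":0,"ry":0,"rz":0,"gripper":1},{"dx":0.08,"dy":0,"dz":0,"rx":0,"ry":0,"rz":0,"gripper":1},{"dx":0.08,"dy":0,"dz":0,"rx":0,"ry":0,"rz":0,"gripper":1},{"dx":0.08,"dy":0,"dz":0,"rx":0,"ry":0,"rz":0,"gripper":1},{"dx":0.08,"dy":0,"dz":0,"rx":0,"ry":0,"rz":0,"gripper":1}])

```text
time_s: 19.42
eef_pos: [0.5128, 0.2173, 0.1545]
ee_rot: [[0.005, -0.01, 1.0], [0.001, 1.0, 0.01], [-1.0, 0.001, 0.005]]
force: [0.9, -1.2, 7.9]
opening: 0.0
```

Call:
send_rows(commands=[{"dx":0.08,"dy":0,"dz":0,"rx":0,"ry":0,"rz":0,"gripper":1},{"dx":0.08,"dy":0,"dz":0,"rx":0,"ry":0,"rz":0,"gripper":1},{"dx":0.08,"dy":0,"dz":0,"rx":0,"ry":0,"rz":0,"gripper":1},{"dx":0.08,"dy":0,"dz":0,"rx":0,"ry":0,"rz":0,"gripper":1}])

```text
time_s: 19.75
eef_pos: [0.513, 0.2174, 0.1465]
ee_rot: [[0.006, -0.01, 1.0], [0.001, 1.0, 0.01], [-1.0, 0.001, 0.006]]
force: [1.9, 0.4, 8.3]
opening: -0.001
```

Call:
send_rows(commands=[{"dx":0.08,"dy":0,"dz":0,"rx":0,"ry":0,"rz":0,"gripper":1},{"dx":0.08,"dy":0,"dz":0,"rx":0,"ry":0,"rz":0,"gripper":1},{"dx":0.08,"dy":0,"dz":0,"rx":0,"ry":0,"rz":0,"gripper":1},{"dx":0.08,"dy":0,"dz":0,"rx":0,"ry":0,"rz":0,"gripper":1}])

```text
time_s: 20.08
eef_pos: [0.5131, 0.2174, 0.1386]
ee_rot: [[0.006, -0.01, 1.0], [0.001, 1.0, 0.01], [-1.0, 0.001, 0.006]]
force: [1.7, -0.4, 8.0]
opening: -0.001
```

Call:
send_rows(commands=[{"dx":0.08,"dy":0,"dz":0,"rx":0,"ry":0,"rz":0,"gripper":1},{"dx":0.08,"dy":0,"dz":0,"rx":0,"ry":0,"rz":0,"gripper":1},{"dx":0.08,"dy":0,"dz":0,"rx":0,"ry":0,"rz":0,"gripper":1},{"dx":0.08,"dy":0,"dz":0,"rx":0,"ry":0,"rz":0,"gripper":1}])

```text
time_s: 20.42
eef_pos: [0.5133, 0.2174, 0.1308]
ee_rot: [[0.006, -0.01, 1.0], [0.001, 1.0, 0.01], [-1.0, 0.001, 0.006]]
force: [1.5, -0.2, 8.8]
opening: 0.001
```

Call:
send_rows(commands=[{"dx":0.05,"dy":0,"dz":0,"rx":0,"ry":0,"rz":0,"gripper":1},{"dx":0.05,"dy":0,"dz":0,"rx":0,"ry":0,"rz":0,"gripper":1}])

```text
time_s: 20.58
eef_pos: [0.5133, 0.2174, 0.1282]
ee_rot: [[0.006, -0.01, 1.0], [0.001, 1.0, 0.01], [-1.0, 0.001, 0.006]]
force: [1.4, -1.1, 8.5]
opening: 0.002
```

Near the stop; 1 mm steps.

Call:
send_rows(commands=[{"dx":0.04,"dy":0,"dz":0,"rx":0,"ry":0,"rz":0,"gripper":1},{"dx":0.03,"dy":0,"dz":0,"rx":0,"ry":0,"rz":0,"gripper":1}])

```text
time_s: 20.75
eef_pos: [0.5133, 0.2174, 0.1264]
ee_rot: [[0.006, -0.01, 1.0], [0.001, 1.0, 0.01], [-1.0, 0.001, 0.006]]
force: [2.3, -0.1, 9.1]
opening: 0.007
```

Call:
send_rows(commands=[{"dx":0.03,"dy":0,"dz":0,"rx":0,"ry":0,"rz":0,"gripper":1},{"dx":0.02,"dy":0,"dz":0,"rx":0,"ry":0,"rz":0,"gripper":1}])

```text
time_s: 20.92
eef_pos: [0.5133, 0.2174, 0.1251]
ee_rot: [[0.006, -0.01, 1.0], [0.001, 1.0, 0.01], [-1.0, 0.001, 0.006]]
force: [1.9, -0.3, 7.9]
opening: 0.001
```

Call:
send_rows(commands=[{"dx":0.02,"dy":0,"dz":0,"rx":0,"ry":0,"rz":0,"gripper":1},{"dx":0,"dy":0,"dz":0,"rx":0,"ry":0,"rz":0,"gripper":1}])

```text
time_s: 21.08
eef_pos: [0.5133, 0.2174, 0.125]
ee_rot: [[0.006, -0.01, 1.0], [0.001, 1.0, 0.01], [-1.0, 0.001, 0.006]]
force: [0.4, -0.5, 10.5]
opening: -0.002
```

Call:
send_rows(commands=[{"dx":0.02,"dy":0,"dz":0,"rx":0,"ry":0,"rz":0,"gripper":1},{"dx":0,"dy":0,"dz":0,"rx":0,"ry":0,"rz":0,"gripper":1}])

```text
time_s: 21.25
eef_pos: [0.5134, 0.2174, 0.125]
ee_rot: [[0.006, -0.01, 1.0], [0.001, 1.0, 0.01], [-1.0, 0.001, 0.006]]
force: [-0.5, -1.3, 15.4]
opening: -0.0
```

Call:
send_rows(commands=[{"dx":0.02,"dy":0,"dz":0,"rx":0,"ry":0,"rz":0,"gripper":1},{"dx":0,"dy":0,"dz":0,"rx":0,"ry":0,"rz":0,"gripper":1}])

```text
time_s: 21.42
eef_pos: [0.5135, 0.2175, 0.1249]
ee_rot: [[0.007, -0.01, 1.0], [0.001, 1.0, 0.01], [-1.0, 0.001, 0.007]]
force: [-1.5, -1.3, 18.6]
opening: 0.002
```

Call:
send_rows(commands=[{"dx":-0.1,"dy":0,"dz":0,"rx":0,"ry":0,"rz":0,"gripper":1},{"dx":-0.3,"dy":0,"dz":0,"rx":0,"ry":0,"rz":0,"gripper":1},{"dx":-0.4,"dy":0,"dz":0,"rx":0,"ry":0,"rz":0,"gripper":1},{"dx":-0.4,"dy":0,"dz":0,"rx":0,"ry":0,"rz":0,"gripper":1}])

```text
time_s: 21.75
eef_pos: [0.5092, 0.2166, 0.1521]
ee_rot: [[-0.002, -0.01, 1.0], [-0.001, 1.0, 0.01], [-1.0, -0.001, -0.002]]
force: [-2.0, 0.0, 1.3]
opening: 0.001
```

Call:
send_rows(commands=[{"dx":-0.5,"dy":0,"dz":0,"rx":0,"ry":0,"rz":0,"gripper":1},{"dx":-0.5,"dy":0,"dz":0,"rx":0,"ry":0,"rz":0,"gripper":1},{"dx":-0.7,"dy":0,"dz":0,"rx":0,"ry":0,"rz":0,"gripper":1},{"dx":-0.8,"dy":0,"dz":0,"rx":0,"ry":0,"rz":0,"gripper":1},{"dx":-1,"dy":0,"dz":0,"rx":0,"ry":0,"rz":0,"gripper":1},{"dx":-1,"dy":0,"dz":0,"rx":0,"ry":0,"rz":0,"gripper":1},{"dx":-1,"dy":0,"dz":0,"rx":0,"ry":0,"rz":0,"gripper":1},{"dx":0,"dy":0,"dz":0,"rx":0,"ry":0,"rz":0,"gripper":1},{"dx":0,"dy":0,"dz":0,"rx":0,"ry":0,"rz":0,"gripper":1}])

```text
time_s: 22.5
eef_pos: [0.5125, 0.2173, 0.2921]
ee_rot: [[0.006, -0.01, 1.0], [0.001, 1.0, 0.01], [-1.0, 0.001, 0.006]]
force: [-0.5, 0.5, 0.2]
opening: -0.001
```

Run:
```python
from h import *
g,s=wsnap('w11');print(s['force'],s['opening'])
a=cv2.convertScaleAbs(cv2.resize(g['frame'][100:300,220:420,::-1],None,fx=2,fy=2,interpolation=cv2.INTER_CUBIC),alpha=1.4)
gs=snap('scene','s11.png')
b=cv2.resize(gs['frame'][190:290,330:430,::-1],None,fx=4,fy=4)
cv2.imwrite('pics/w11z.png',np.hstack([a,b]))
```

```text
22.5 [0.5125 0.2173 0.2921] [[0.006, -0.01, 1.0], [0.001, 1.0, 0.01], [-1.0, 0.001, 0.006]]
[-0.54483013  0.49737506  0.22514142] -0.000767505451902054
```

View pics/w11z.png

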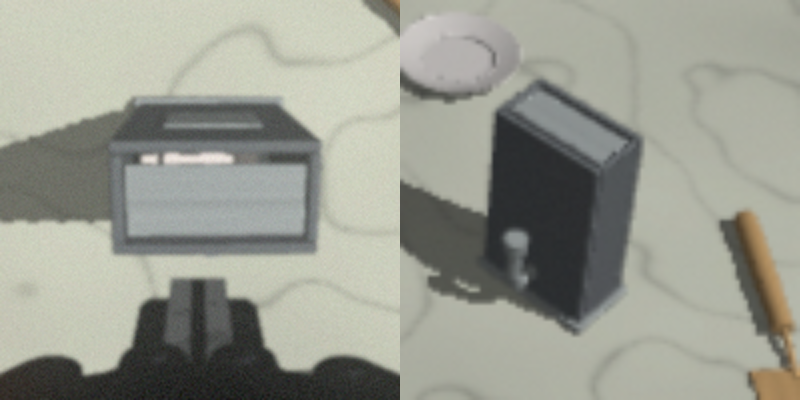

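The wrist view (left) shows the flap flat and shut, spanning about (125–306, 165–237). The white cartridge top is just visible through the gap at (163–233, 158). The scene view (right) shows the unit closed and the saucer and spatula in place. I'm handing it in.

Run:
```python
from h import *
print(robot.sign_off())
```

```text
the job is handed in; nothing more can be done
None
```

The white cartridge is in the filter unit, pressed down to its end stop, and the flap is shut over it. I handed the job in at about 22.6 s of the 72 s allowed; no verdict is reported.

**How it went:**
- **Opening the flap:** I gripped the cartridge across its 20 mm and pushed the flap open with it. I held its foot just below the flap, at about z 126 mm.
- **Finding the slot:** I found the slot by eye rather than by feel. With the flap held open, the wrist camera showed the slot's +y edge, which put its centre about 8 mm to the -y side. The cartridge then went in without touching the sleeve's top.
- **Pressing home:** I let go with the cartridge on the braked plate, where it leaned a few millimetres towards -x. I turned the gripper a quarter turn, closed the fingers and pressed the cartridge down with 6–9 N. It stopped firmly at z 125 mm, where the force rose to 18.6 N without further travel.

**Last checks:**
- The flap looks flat and shut in the wrist and scene views, with the cartridge top visible through the gap.
- The arm is clear at z 292 mm and reads about 0.7 N, which is sensor noise.
- The highest force I read was 18.6 N, against the 35 N limit. I only read it at the end of each move.
- The saucer and spatula show in place in the last scene crop. I did not measure the bystanders for movement; I moved the arm above or clear of them.

No check failed. One disagreement: the slot's -x edge read 1.5 to 2 mm off the expected position. I put that down to seeing the slot wall, and the insertion went cleanly.

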